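# Strip the hold-down clamp of a bench sieve shaker

### The arm

A 6-joint arm with a two-finger parallel gripper is mounted at the origin on the work surface. World frame = base frame: x ahead of the robot, y to its left, z up, the work surface at z = 0. Lengths are in m, angles in rad, forces in N, time in s.
With the tool pointing down it reaches from about 0.35 to 0.975 m from the base axis. Payload 4.9 kg.
Tool frame: the origin (TCP) lies on the centre line of the jaws, within the pads' length; the fingertips stand 8 mm ahead of it and the grasp point (between the pads) lies 11 mm behind it; z points along the fingers, y is the direction in which the jaws open and shut (so a half turn about z gives the same grasp; the last joint's range is limited). The gripper opens to 85 mm and grips with 20 to 120 N. Pads are 22 mm wide; open, the fingers measure 114 mm over their backs; the gripper's body (76 mm by 85 mm) begins 54 mm behind the grasp point. The pads swing forward as they close: fully open they stand 13 mm farther back than shut.
Start: joints at [-1.427, 0.053, 1.613, -0, 1.476, -0.119], TCP at [0.162, -0.604, 0.239] pointing down, gripper open.
Joint ranges: [-3.01, 3.01], [-1.01, 2.22], [0.06, 2.58], [-1.02, 4.17], [0.09, 2.62], [-3.14, 3.14]. Speed limits (rad/s): [2.57, 2.57, 3.14, 3.14, 3.14, 3.14].

### API

Orientations are given as a unit quaternion [w, x, y, z].
In Python, from plant import manip gives the robot as it stands.
- The arm moves only by the tool step_arm, never from a script. Its argument "deltas" is a list of rows, each a list of 7 numbers: the shift along the tool's x, y, z in m, then the turn, a rotation vector about the tool's x, y, z in rad, then the gripper command: -1 is fully open, 1 is shut, values between are in proportion. In form: [[dx, dy, dz, ax, ay, az, hand], ...]. A call has 1 to 20 rows; each row is the pose to reach, as a shift and turn from the pose commanded when the call began, along the tool's axes at that moment; what a row does not reach only later rows make up. A row lasts 1/10 s, in which the tool goes at most 50 mm and 8.59 degrees, less where a joint would pass 70% of its speed; a pose out of reach is approached as far as the arm can. A call with a gripper value outside its range is refused whole. The fingers move at their own pace and stop on an object; the grip force is fixed at half the most. Time passes only in rows, so rows that repeat a pose let the fingers close. It gives the time, the measured TCP pose, the force and the opening at its end, in the units of the state.
- manip.state(): the state, without advancing time (a new reading comes with each control period).
- manip.grab_frame(name): name is "side" or "top" or "wrist"; returns the picture (400x640x3 uint8, red, green, blue); there is no depth.
- manip.get_calibration(name): a dict with "fov_y" (degrees; the focal length in pixels is half the picture's height over the tangent of half this angle, whatever the lens; pixels are square), "cx", "cy" (the principal point, pixels), "R" (3x3) and "t" (3): a world point X has camera coordinates R X + t. Camera axes: x right, y down, z forward; pixel columns grow to the right and rows downward; lengths in m; the calibration is good to about 2 mm. A picture is of the moment at which its call begins: read the wrist's pose just before it. get_calibration takes no time and is no camera call; for the wrist camera it gives the pose at the moment of the call.
- manip.job_done(): hands the job in, once; it reports no verdict.
The state is a dict: "time": time; "joint_pos": joint angles; "joint_vel": joint speeds; "joint_efforts": joint torques, N m; "tool_pos": TCP position; "tool_rot": TCP orientation; "contact_force": force on the tool from outside, world axes, zero at the start; "ft_torque": the same for the moment, N m; "gripper_width": opening from 0.0 (shut) to 1.0 (fully open).
Only numpy, scipy, OpenCV 4.12 (cv2) and the standard library are available. Lean on these libraries where they do the work, as an engineer would, in place of code of your own. Each camera call takes 0.05 s, during which the arm holds its last target.

### The job

The sieve run is over: strip the shaker's hold-down from its stud, first the wing nut, then the round spacer, then the flat bracket, setting each one down gently in the parts tray before lifting off the next. The wing nut and the spacer go into the two small compartments, one in each (either way round), and the bracket lies flat in the long compartment. Do not knock the sieve off its place on the shaker or disturb the bottle, beaker and dish, and leave all parts released.

Things in the scene. Friction and masses are not known exactly. Their poses are not given: they have to be found in the camera images.
- shaker: Grey fixed deck 220 x 140 mm, top 30 mm above the table; origin under its centre, z up. At x=-80, y=0 mm: 32 mm square pillar, top 70 mm above the table, with an upright 9 mm stud. At x=-80, y=+-58 mm: two 12 mm guide rods, tops 110 mm above the table; open the fingers only part way between them. The sieve stands at x=+45, y=0, with three 8 mm pins (tops 55 mm up) 57 mm from its axis.
- stud_tip (a point): Centre of the stud's top end, 122 mm above the table. The thread has been backed right off: every part lifts straight up off the stud with 1.5 to 2 mm clearance all round, no turning needed.
- wing_nut: Steel wing nut, origin at the centre of its underside, z up along its 12 mm hole. Square hub 22 x 22 x 16 mm; two 6 mm thick wings stick out along +y and -y, rising outwards, to 28 mm from the axis and 26 mm above the underside. Grip the hub's flat sides across x (22 mm). At the start its underside is 98 mm above the table, on the spacer. About 50 g.
- spacer: Plain round steel spacer sleeve, 30 mm outside diameter, 13 mm hole, 20 mm high; origin at the centre of its underside, z along its axis. At the start it is on the stud, underside 78 mm above the table, on the bracket. About 60 g.
- bracket: Flat aluminium bar 140 x 25 x 8 mm with a 13 mm hole for the stud near one end. Origin at the hole, on the underside; z up, x along the bar towards its far end (the bar spans x = -18 to +122 mm). At the start it lies on the pillar (underside 70 mm above the table), its far end over the sieve's lid, swung up to 0.25 rad either way from the shaker's x. About 80 g.
- bracket_mid (a point): Middle of the bracket's underside (its x = 52 mm), about its centre of mass. Here both long edges are free at the start: between pillar and sieve there is 40 mm of open height under the bar, and one 8 mm pin that ends 15 mm below it.
- sieve: Loose closed steel test sieve, 104 mm over its rim, 40 mm high, standing on the shaker deck between the pins; origin at the centre of its underside, 30 mm above the table. To be left in place.
- tray: Grey fixed parts tray 200 (x) x 190 (y) mm, turned any way round, origin under its centre, z up. Walls and dividers 4 mm thick, rims 24 mm and floor 4 mm above the table. A divider along x at y = 0 parts the long compartment (+y side) from the two small ones (-y side).
- bay_long (a point): Centre of the floor of the long compartment, 192 mm along the tray's x by 89 mm along its y; its axes are the tray's.
- bay_small_a (a point): Centre of the floor of the small compartment on the tray's -x side, 94 (x) x 89 mm (y).
- bay_small_b (a point): Centre of the floor of the small compartment on the tray's +x side, 94 (x) x 89 mm (y).
- bottle: Brown glass bottle, 56 mm diameter, 160 mm tall, closed, origin at the centre of its underside; stands between shaker and tray. Leave alone.
- beaker: Empty glass beaker, 58 mm diameter at the rim, 75 mm tall, origin at the centre of its underside. Leave alone.
- dish: Closed clear petri dish, 80 mm diameter, 14 mm high, origin at the centre of its underside. Leave alone.
Mind the look-alikes: they are no part of the job. Leave any blue, pink or purple look-alike of the spacer alone.

How it is judged:
By the outcome, as a careful person would: the job done as asked, in the order asked, and still so for the second after the job is handed in, with the robot touching nothing.
It also fails if it takes over 72 s, if anything falls off the work surface, if the arm or the gripper's body presses on something with over 40 N, if the wrist force passes 120 N, or if a joint passes its speed limit or range.

## Working session

There is one attempt and no reset: what is moved stays moved. The work goes in short steps, Python scripts to look and compute and a tool call to move; the robot and the scene stay as the last step left them, time stands still between calls to the robot, and variables do not carry over. Pictures are saved under pics/ and viewed, and the job is handed in when it is done.

Besides the shell and the picture viewer there is one more tool, called after "Request:" in YAML: its name, and indented under it one key for each argument. step_arm: Moves the arm, as the interface text tells. Its arguments: {"type":"object","properties":{"deltas":{"type":"array"}},"required":["deltas"]}

```bash
ls; mkdir -p pics; python3 - <<'E'
from plant import manip
import cv2
s=manip.state(); print(s)
for n in ("side","top","wrist"):
    c=manip.get_calibration(n); print(n,c)
    cv2.imwrite(f"pics/{n}0.png",manip.grab_frame(n)[:,:,::-1])
E
```

```text
pics
{'time': 0.0, 'joint_pos': array([-1.42701720e+00,  5.33777722e-02,  1.61426394e+00,  2.27106073e-05,
        1.47599808e+00, -1.18977396e-01]), 'joint_vel': array([ 4.40393591e-04, -1.25227446e-03,  8.25027262e-05, -1.57855942e-03,
        9.16528067e-04, -8.46845393e-04]), 'joint_efforts': array([ 9.73575737e-06, -3.93680978e+01, -3.70175207e+01, -5.16962098e-05,
        6.98417585e-03,  1.54256179e-05]), 'tool_pos': array([ 0.16227414, -0.60295234,  0.23806799]), 'tool_rot': array([-1.02363047e-03,  9.91381905e-01,  1.30999507e-01, -1.39047507e-06]), 'contact_force': array([0.10091051, 0.43665472, 0.06755794]), 'ft_torque': array([0.01324187, 0.00775579, 0.00973484]), 'gripper_width': 1.0020228008314072}
side {'fov_y': 51.459116020172935, 'cx': 326.7410193615533, 'cy': 195.69566395626532, 'R': array([[-0.69827779, -0.71580069,  0.00612357],
       [-0.51104465,  0.49250761, -0.70446407],
       [ 0.50123996, -0.49504103, -0.70971324]]), 't': array([0.39293461, 0.35751607, 0.57064076])}
top {'fov_y': 53.74102472602, 'cx': 322.74988035129047, 'cy': 197.43371465916124, 'R': array([[-0.01677121, -0.99978381, -0.01229087],
       [-0.99046277,  0.01829366, -0.13656075],
       [ 0.13675607,  0.00988336, -0.99055545]]), 't': array([0.01974097, 0.56643089, 0.93117516])}
wrist {'fov_y': 66.7313395076623, 'cx': 319.8051945506281, 'cy': 200.9010289084046, 'R': array([[ 0.25993854, -0.96562251, -0.00226392],
       [-0.91257068, -0.24642246,  0.32632916],
       [-0.31566867, -0.08275954, -0.94525349]]), 't': array([-0.62411887, -0.04191577,  0.38106576])}
```

View pics/side0.png

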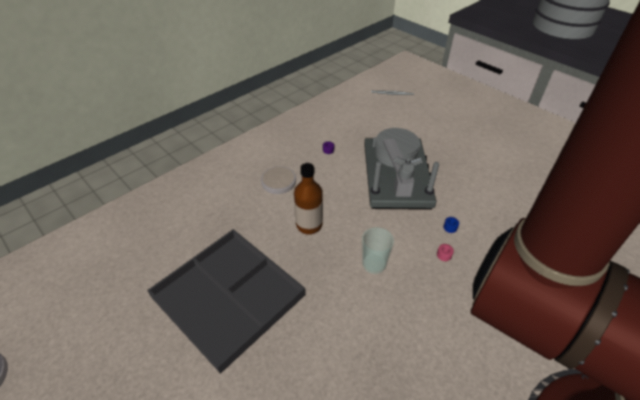

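View pics/top0.png

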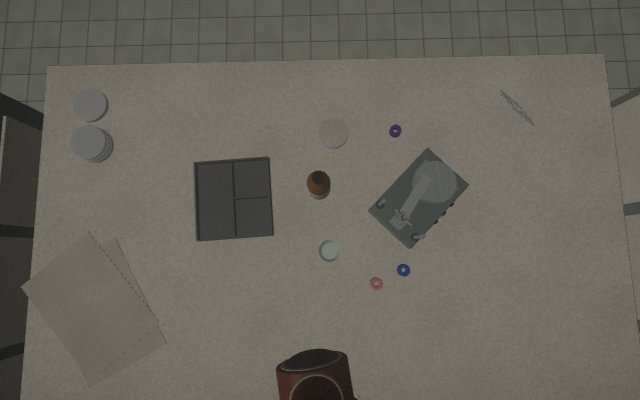

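View pics/wrist0.png

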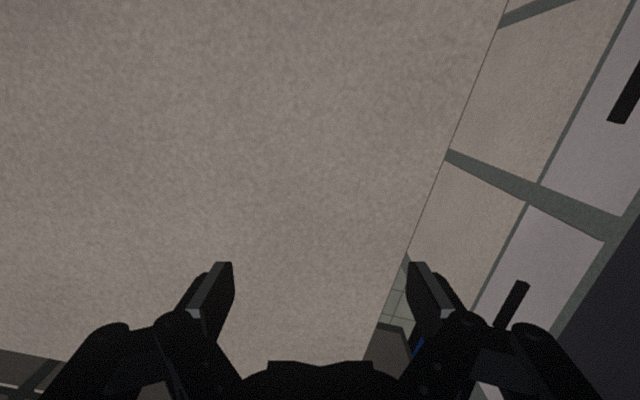

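The side and top views show the tray (top view, around 234,199), the bottle (318,184), and the shaker (420,198). The coloured rings are blue (403,270), pink (376,283) and purple (395,131). I'll crop closer.

```bash
python3 - <<'E'
import cv2,numpy as np
t=cv2.imread("pics/top0.png"); s=cv2.imread("pics/side0.png")
a=cv2.resize(t[140:255,360:480],None,fx=5,fy=5,interpolation=cv2.INTER_CUBIC)
a=cv2.convertScaleAbs(a,alpha=1.8)
b=cv2.resize(t[145:255,180:290],None,fx=5,fy=5,interpolation=cv2.INTER_CUBIC); b=cv2.convertScaleAbs(b,alpha=1.8)
c=cv2.resize(s[120:220,350:460],None,fx=6,fy=6,interpolation=cv2.INTER_CUBIC); c=cv2.convertScaleAbs(c,alpha=1.5)
cv2.imwrite("pics/ca.png",a);cv2.imwrite("pics/cb.png",b);cv2.imwrite("pics/cc.png",c)
E
```

```text
(no output)
```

View pics/ca.png

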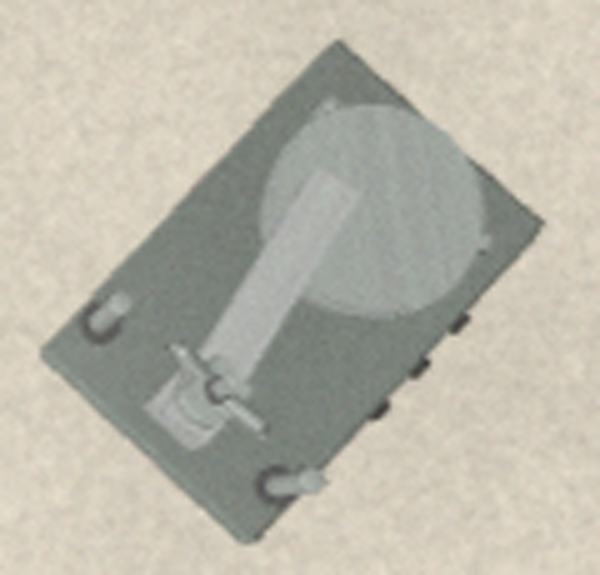

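View pics/cb.png

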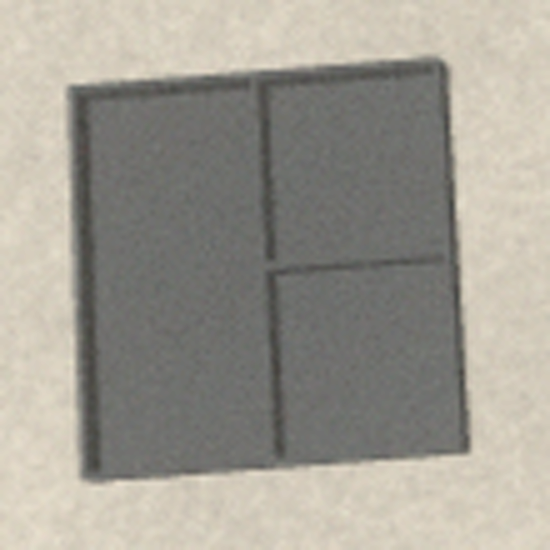

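View pics/cc.png

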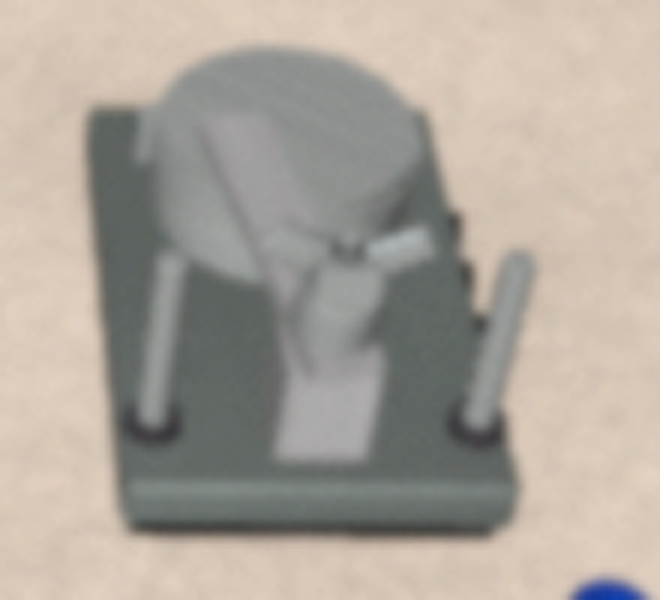

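```bash
cat > h.py <<'E'
import numpy as np, cv2
from plant import manip
def cal(n):
    c=manip.get_calibration(n); c["f"]=200/np.tan(np.radians(c["fov_y"]/2)); return c
def ray(c,uv):
    d=np.array([(uv[0]-c["cx"])/c["f"],(uv[1]-c["cy"])/c["f"],1.]); R=c["R"]
    return -R.T@c["t"], R.T@d
def onz(c,uv,z):
    o,d=ray(c,uv); return o+d*(z-o[2])/d[2]
def proj(c,X):
    p=c["R"]@np.asarray(X)+c["t"]; return p[:2]/p[2]*c["f"]+[c["cx"],c["cy"]]
def tri(obs):
    A=np.zeros((3,3));b=np.zeros(3)
    for c,uv in obs:
        o,d=ray(c,uv); d=d/np.linalg.norm(d); P=np.eye(3)-np.outer(d,d); A+=P;b+=P@o
    X=np.linalg.solve(A,b); return X,[np.round(proj(c,X)-uv,1) for c,uv in obs]
E
python3 - <<'E'
from h import *
np.set_printoptions(precision=4,suppress=True)
T=cal("top");S=cal("side")
f=lambda p:(p[0]/5+360-.4,p[1]/5+140-.4)
g=lambda p:(p[0]/5+180-.4,p[1]/5+145-.4)
h=lambda p:(p[0]/6+350-.4,p[1]/6+120-.4)
print("cams",-T["R"].T@T["t"],-S["R"].T@S["t"])
C=[onz(T,f(p),.03) for p in [(338,40),(545,222),(250,535),(42,350)]]
for i in range(4): print("deck",C[i],np.linalg.norm(C[i]-C[(i+1)%4]))
Q=[onz(T,g(p),.024) for p in [(70,85),(443,58),(470,452),(85,482)]]
for i in range(4): print("tray",Q[i],np.linalg.norm(Q[i]-Q[(i+1)%4]))
Q2=[onz(S,p,.024) for p in [(149,292),(233,231),(305,291),(222,369)]]
for i in range(4): print("trayS",Q2[i],np.linalg.norm(Q2[i]-Q2[(i+1)%4]))
print("stud/nut top", onz(T,f((216,385)),.122), tri([(T,f((216,385))),(S,h((348,247)))]))
print("rods",onz(T,f((122,302)),.11),onz(T,f((315,480)),.11))
print("rodsS",onz(S,h((168,258)),.11),onz(S,h((520,255)),.11))
print("sieve", onz(T,f((372,210)),.07))
print("wing tips",onz(T,f((176,349)),.124),onz(T,f((263,430)),.124))
print("bracket far",[onz(T,f(p),.078) for p in [(314,170),(361,190),(146,405),(196,450)]])
print("bottle",onz(T,(318,178),.16)); print("bottleS",onz(S,(307,168),.16))
print("beaker",onz(T,(329,250),.075));print("dish",onz(T,(333,133),.014))
E
```

```text
cams [0.434  0.0002 1.    ] [0.1711 0.3877 0.6544]
deck [ 0.6896 -0.2551  0.03  ] 0.13593168140823664
deck [ 0.5949 -0.3525  0.03  ] 0.21549178291761678
deck [ 0.4433 -0.1994  0.03  ] 0.13466579049389835
deck [ 0.5356 -0.1013  0.03  ] 0.21770955322080532
tray [0.6666 0.3361 0.024 ] 0.18990601513913544
tray [0.6769 0.1465 0.024 ] 0.1999362780820477
tray [0.4774 0.1327 0.024 ] 0.1906805432308185
tray [0.466  0.3231 0.024 ] 0.20106701896329834
trayS [0.6618 0.3343 0.024 ] 0.18533625560539466
trayS [0.6743 0.1494 0.024 ] 0.19949915951066416
trayS [0.4751 0.1386 0.024 ] 0.18137812469101447
trayS [0.462  0.3195 0.024 ] 0.20027869086239908
stud/nut top [ 0.5089 -0.1684  0.122 ] (array([ 0.5085, -0.1695,  0.1189]), [array([0.2, 0.3]), array([-0.4, -0.1])])
rods [ 0.5484 -0.1299  0.11  ] [ 0.4665 -0.2131  0.11  ]
rodsS [ 0.5517 -0.1311  0.11  ] [ 0.4707 -0.2176  0.11  ]
sieve [ 0.5956 -0.2563  0.07  ]
wing tips [ 0.5251 -0.151   0.124 ] [ 0.4884 -0.1879  0.124 ]
bracket far [array([ 0.614 , -0.2278,  0.078 ]), array([ 0.6039, -0.2494,  0.078 ]), array([ 0.5039, -0.1439,  0.078 ]), array([ 0.4825, -0.1663,  0.078 ])]
bottle [0.5926 0.0181 0.16  ]
bottleS [0.5951 0.0194 0.16  ]
beaker [ 0.4382 -0.003   0.075 ]
dish [ 0.7374 -0.0192  0.014 ]
```

The geometry is consistent. The deck measures 217x135 and the tray 200x190, and the stud is at about (0.509,-0.170). The shaker's yaw is about -45° and the tray's about +0.067 rad.

These could be mistaken for parts, given as top-view pixels:
- **Blue ring:** (403,270), on the table.
- **Pink ring:** (376,283), on the table.
- **Purple ring:** (395,131), on the table.
- **Grey stack on the stud:** about (402,217), with wings. This is the real hold-down.

I'll hover over the stud and check in the wrist view.

Request:
step_arm:
  deltas:
    - [0.448, -0.328, -0.02, 0, 0, -0.524, 0]
    - [0.448, -0.328, -0.02, 0, 0, -0.524, 0]
    - [0.448, -0.328, -0.02, 0, 0, -0.524, 0]
    - [0.448, -0.328, -0.02, 0, 0, -0.524, 0]
    - [0.448, -0.328, -0.02, 0, 0, -0.524, 0]
    - [0.448, -0.328, -0.02, 0, 0, -0.524, 0]
    - [0.448, -0.328, -0.02, 0, 0, -0.524, 0]
    - [0.448, -0.328, -0.02, 0, 0, -0.524, 0]
    - [0.448, -0.328, -0.02, 0, 0, -0.524, 0]
    - [0.448, -0.328, -0.02, 0, 0, -0.524, 0]
    - [0.448, -0.328, -0.02, 0, 0, -0.524, 0]
    - [0.448, -0.328, -0.02, 0, 0, -0.524, 0]
    - [0.448, -0.328, -0.02, 0, 0, -0.524, 0]
    - [0.448, -0.328, -0.02, 0, 0, -0.524, 0]
    - [0.448, -0.328, -0.02, 0, 0, -0.524, 0]
    - [0.448, -0.328, -0.02, 0, 0, -0.524, 0]
    - [0.448, -0.328, -0.02, 0, 0, -0.524, 0]
    - [0.448, -0.328, -0.02, 0, 0, -0.524, 0]

```text
time: 1.95
tool_pos: [0.5095, -0.171, 0.2593]
tool_rot: [0.0, 0.924, 0.383, 0.0]
contact_force: [-0.2, 0.0, 0.1]
gripper_width: 0.5
```

```bash
cat > look.py <<'E'
from h import *
import sys
np.set_printoptions(precision=4,suppress=True)
def look(name,cam="wrist"):
    s=manip.state(); c=cal(cam); im=manip.grab_frame(cam)
    cv2.imwrite(f"pics/{name}.png",im[:,:,::-1])
    np.save(f"pics/{name}.npy",c,allow_pickle=True)
    from scipy.spatial.transform import Rotation as Ro
    q=s["tool_rot"];R=Ro.from_quat([q[1],q[2],q[3],q[0]]).as_matrix()
    print("t",s["time"],"pos",s["tool_pos"],"F",s["contact_force"],"w",s["gripper_width"],"yaw",np.arctan2(R[1,0],R[0,0]));print(R)
    return c
def load(name): return np.load(f"pics/{name}.npy",allow_pickle=True).item()
if __name__=="__main__":
    look(*sys.argv[1:])
E
python3 look.py w1
```

```text
t 1.95 pos [ 0.5095 -0.171   0.2593] F [-0.2463  0.0058  0.0997] w 0.49960917482388 yaw 0.7856593531358353
[[ 0.7069  0.7073  0.    ]
 [ 0.7073 -0.7069 -0.    ]
 [-0.      0.     -1.    ]]
```

View pics/w1.png

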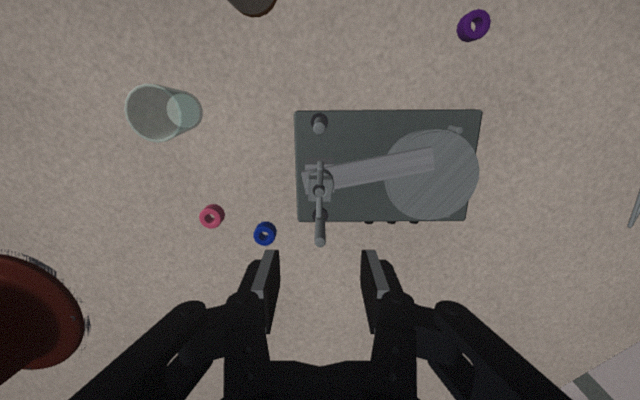

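The wrist view shows the wing nut at (319,185), with its wings running up and down the image, along the shaker's y. The jaw gap is centred at about 320. The bar runs to (433,160), and the pink and blue rings are well off to the left.

```bash
python3 - <<'E'
import cv2
w=cv2.imread("pics/w1.png")
a=cv2.resize(w[100:260,285:485],None,fx=4,fy=4,interpolation=cv2.INTER_CUBIC);cv2.imwrite("pics/w1c.png",cv2.convertScaleAbs(a,alpha=1.6))
b=cv2.resize(w[140:220,285:365],None,fx=7,fy=7,interpolation=cv2.INTER_CUBIC);cv2.imwrite("pics/w1d.png",cv2.convertScaleAbs(b,alpha=1.6))
E
```

```text
(no output)
```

View pics/w1c.png

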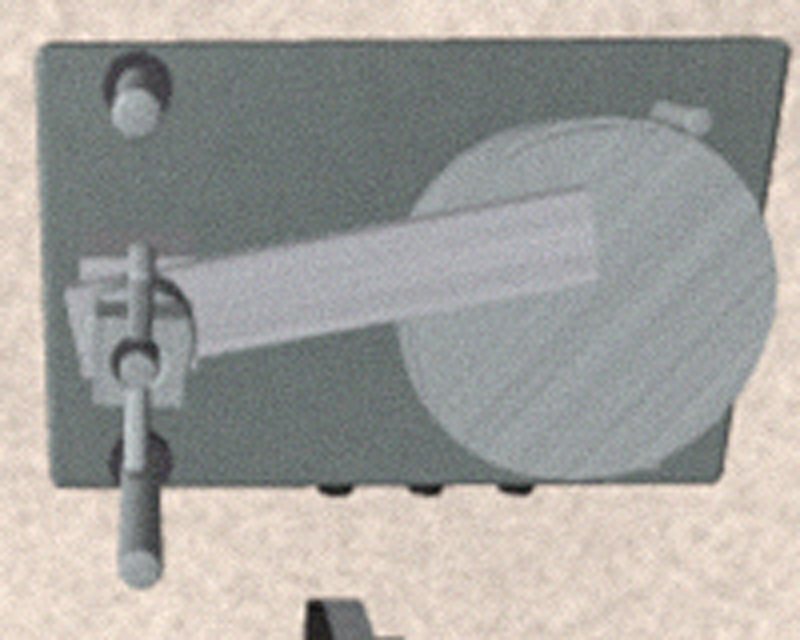

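View pics/w1d.png

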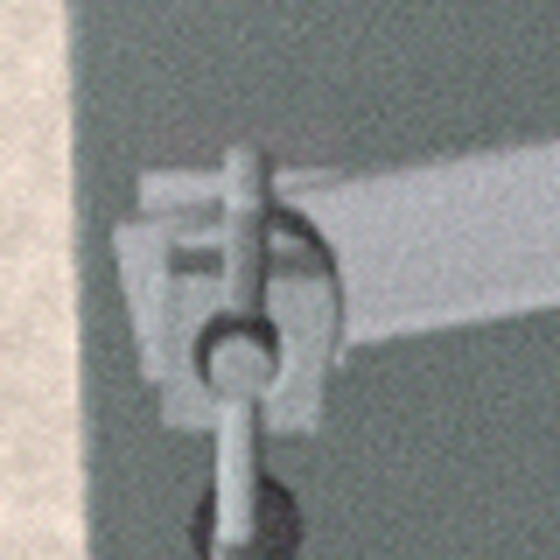

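```bash
python3 - <<'E'
from look import *
c=load("w1")
d=lambda x,y:(x/7+285-.43,y/7+140-.43); e=lambda x,y:(x/4+285-.38,y/4+100-.38)
print("cam",-c["R"].T@c["t"])
tx=np.array([.7071,.7071]);ty=np.array([.7071,-.7071])
st=onz(c,d(240,367),.122);print("stud",st)
h=[onz(c,d(*p),.114) for p in [(163,428),(322,432),(167,270),(325,270)]];print("hub",h)
print("rel hub TCP y", [(x[:2]-[.5095,-.171])@ty for x in h], "stud xy in tool",[(st[:2]-[.5095,-.171])@tx,(st[:2]-[.5095,-.171])@ty])
print("rods",onz(c,e(135,113),.11),onz(c,e(140,568),.11))
k=[onz(c,e(*p),.078) for p in [(585,188),(600,277),(200,265),(200,357),(395,226),(395,324)]];print("bracket",k)
print("sieve",onz(c,e(588,300),.07), "deck",onz(c,e(40,45),.03),onz(c,e(788,42),.03),onz(c,e(50,485),.03),onz(c,e(722,485),.03))
E
```

```text
cam [ 0.5696 -0.1114  0.3936]
stud [ 0.5089 -0.1709  0.122 ]
hub [array([ 0.4932, -0.1714,  0.114 ]), array([ 0.5085, -0.1874,  0.114 ]), array([ 0.5098, -0.1559,  0.114 ]), array([ 0.525 , -0.1711,  0.114 ])]
rel hub TCP y [np.float64(-0.011234423825706307), np.float64(0.010891827176138288), np.float64(-0.01040971614631016), np.float64(0.011020521974746754)] stud xy in tool [np.float64(-0.0003745072033095865), np.float64(-0.0004914661004074583)]
rods [ 0.5492 -0.1299  0.11  ] [ 0.4687 -0.2121  0.11  ]
bracket [array([ 0.6159, -0.2278,  0.078 ]), array([ 0.6041, -0.2492,  0.078 ]), array([ 0.5313, -0.1719,  0.078 ]), array([ 0.5137, -0.1901,  0.078 ]), array([ 0.5746, -0.2005,  0.078 ]), array([ 0.5572, -0.2205,  0.078 ])]
sieve [ 0.5987 -0.2555  0.07  ] deck [ 0.5377 -0.1024  0.03  ] [ 0.6902 -0.2536  0.03  ] [ 0.4407 -0.1988  0.03  ] [ 0.5947 -0.3527  0.03  ]
```

```bash
python3 - <<'E'
from look import *
import cv2
w=cv2.imread("pics/w1.png")
b=cv2.resize(w[230:350,220:420],None,fx=4,fy=4,interpolation=cv2.INTER_CUBIC);cv2.imwrite("pics/w1f.png",cv2.convertScaleAbs(b,alpha=2.2))
E
```

```text
(no output)
```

View pics/w1f.png

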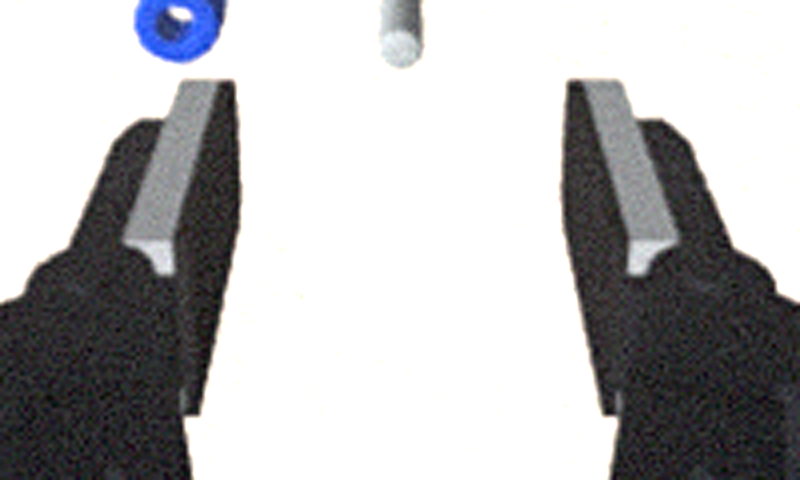

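```bash
python3 - <<'E'
from look import *
c=load("w1"); tcp=np.array([.5095,-.171,.2593]);s=.70711
R=np.array([[s,s,0],[s,-s,0],[0,0,-1]])
for p in [(218,80),(583,80),(172,270),(632,270)]:
    uv=(p[0]/4+220-.38,p[1]/4+230-.38); o,d=ray(c,uv); o=R.T@(o-tcp); d=R.T@d
    for px in (.011,): print(p, o+d*(px-o[0])/d[0])
    # using y=+-21.25
    y=np.sign(p[0]-400)*.02125; print("  y-plane",o+d*(y-o[1])/d[1])
E
```

```text
(218, 80) [ 0.011  -0.0228  0.0031]
  y-plane [ 0.0158 -0.0213 -0.0058]
(583, 80) [0.011  0.0235 0.0032]
  y-plane [ 0.0182  0.0213 -0.0102]
(172, 270) [ 0.011  -0.0217 -0.0353]
  y-plane [ 0.0126 -0.0213 -0.0375]
(632, 270) [ 0.011   0.0228 -0.0353]
  y-plane [ 0.0161  0.0213 -0.0421]
```

The jaws are centred on the hub to within 0.5 mm, and the fingertips at half opening sit about 3 mm ahead of the TCP. I'll descend and grip the hub.

Request:
step_arm:
  deltas:
    - [0, 0, 0.03, 0, 0, 0, 0]
    - [0, 0, 0.06, 0, 0, 0, 0]
    - [0, 0, 0.09, 0, 0, 0, 0]
    - [0, 0, 0.11, 0, 0, 0, 0]
    - [0, 0, 0.13, 0, 0, 0, 0]
    - [0, 0, 0.145, 0, 0, 0, 0]
    - [0, 0, 0.152, 0, 0, 0, 0]
    - [0, 0, 0.152, 0, 0, 0, 0]
    - [0, 0, 0.152, 0, 0, 0, 0]

```text
time: 2.9
tool_pos: [0.5104, -0.1707, 0.1082]
tool_rot: [0.001, 0.924, 0.383, 0.0]
contact_force: [0.9, -0.7, 0.5]
gripper_width: 0.501
```

```bash
python3 look.py w2; python3 look.py s2 side; python3 - <<'E'
import cv2
w=cv2.imread("pics/s2.png")
cv2.imwrite("pics/s2c.png",cv2.convertScaleAbs(cv2.resize(w[100:220,340:460],None,fx=5,fy=5,interpolation=cv2.INTER_CUBIC),alpha=1.6))
E
```

```text
t 2.9 pos [ 0.5104 -0.1707  0.1082] F [ 0.8613 -0.6594  0.4633] w 0.501197184602063 yaw 0.7867780139265448
[[ 0.7061  0.7081  0.0013]
 [ 0.7081 -0.7061 -0.0006]
 [ 0.0004  0.0014 -1.    ]]
t 2.95 pos [ 0.5106 -0.1708  0.1086] F [ 0.6263 -0.0782  0.9993] w 0.4956052677903077 yaw 0.7868011743913045
[[ 0.7061  0.7081  0.0019]
 [ 0.7081 -0.7061 -0.0009]
 [ 0.0007  0.002  -1.    ]]
```

View pics/w2.png

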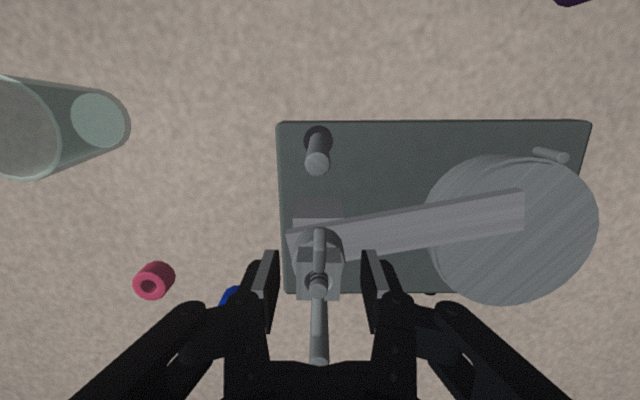

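View pics/s2c.png

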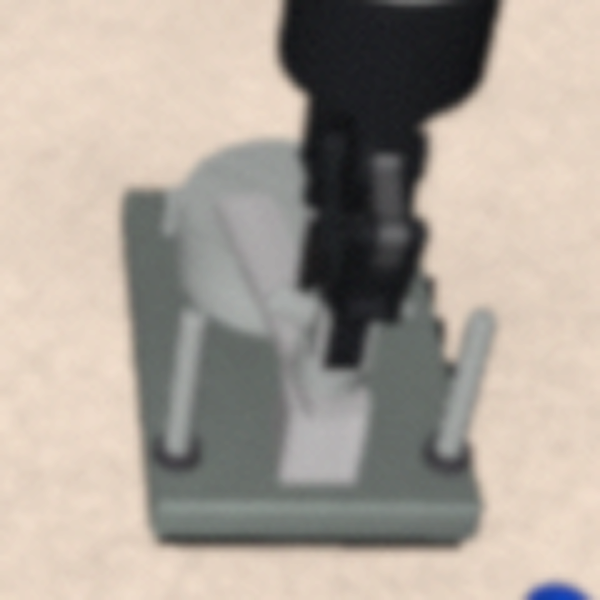

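The hub at (318,280) sits between the pads, about 0.7 mm off centre. I'll correct that slightly, then close.

Request:
step_arm:
  deltas:
    - [-0.0005, -0.0008, 0.001, 0, 0, 0, 0]
    - [-0.0005, -0.0008, 0.001, 0, 0, 0, 0]
    - [-0.0005, -0.0008, 0.001, 0, 0, 0, 0.2]
    - [-0.0005, -0.0008, 0.001, 0, 0, 0, 0.4]
    - [-0.0005, -0.0008, 0.001, 0, 0, 0, 0.5]
    - [-0.0005, -0.0008, 0.001, 0, 0, 0, 0.6]
    - [-0.0005, -0.0008, 0.001, 0, 0, 0, 0.7]
    - [-0.0005, -0.0008, 0.001, 0, 0, 0, 0.8]
    - [-0.0005, -0.0008, 0.001, 0, 0, 0, 0.9]
    - [-0.0005, -0.0008, 0.001, 0, 0, 0, 1]
    - [-0.0005, -0.0008, 0.001, 0, 0, 0, 1]
    - [-0.0005, -0.0008, 0.001, 0, 0, 0, 1]

```text
time: 4.2
tool_pos: [0.5091, -0.1703, 0.1067]
tool_rot: [0.0, 0.924, 0.383, 0.0]
contact_force: [-0.5, 1.0, 4.5]
gripper_width: 0.238
```

```bash
python3 look.py w3
```

```text
t 4.2 pos [ 0.5091 -0.1703  0.1067] F [-0.4671  1.0008  4.4729] w 0.23790321401919215 yaw 0.7867586862009083
[[ 0.7061  0.7081  0.0006]
 [ 0.7081 -0.7061 -0.0002]
 [ 0.0002  0.0006 -1.    ]]
```

View pics/w3.png

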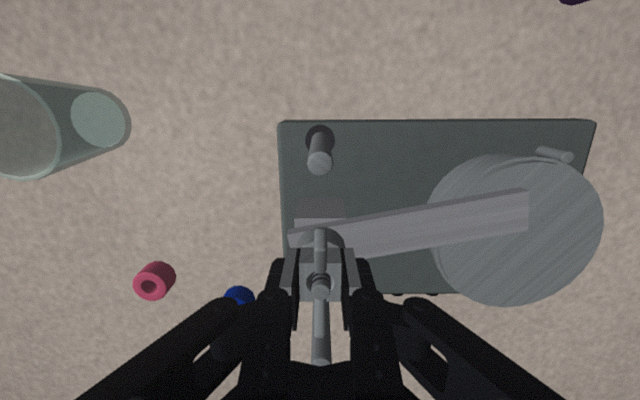

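The jaws closed on the hub (opening 0.24). I'll lift straight up, slowly at first.

Request:
step_arm:
  deltas:
    - [0, 0, -0.005, 0, 0, 0, 1]
    - [0, 0, -0.01, 0, 0, 0, 1]
    - [0, 0, -0.017, 0, 0, 0, 1]
    - [0, 0, -0.025, 0, 0, 0, 1]
    - [0, 0, -0.035, 0, 0, 0, 1]
    - [0, 0, -0.05, 0, 0, 0, 1]
    - [0, 0, -0.07, 0, 0, 0, 1]
    - [0, 0, -0.09, 0, 0, 0, 1]
    - [0, 0, -0.11, 0, 0, 0, 1]
    - [0, 0, -0.125, 0, 0, 0, 1]
    - [0, 0, -0.13, 0, 0, 0, 1]
    - [0, 0, -0.13, 0, 0, 0, 1]

```text
time: 5.45
tool_pos: [0.5093, -0.1704, 0.2375]
tool_rot: [0.001, 0.924, 0.383, 0.001]
contact_force: [0.1, -0.1, -1.7]
gripper_width: 0.244
```

```bash
python3 look.py w4
```

```text
t 5.45 pos [ 0.5093 -0.1704  0.2375] F [ 0.056  -0.1492 -1.6668] w 0.24350322464587518 yaw 0.7868556789559173
[[ 0.7061  0.7081  0.0017]
 [ 0.7081 -0.7061 -0.0008]
 [ 0.0006  0.0018 -1.    ]]
```

View pics/w4.png

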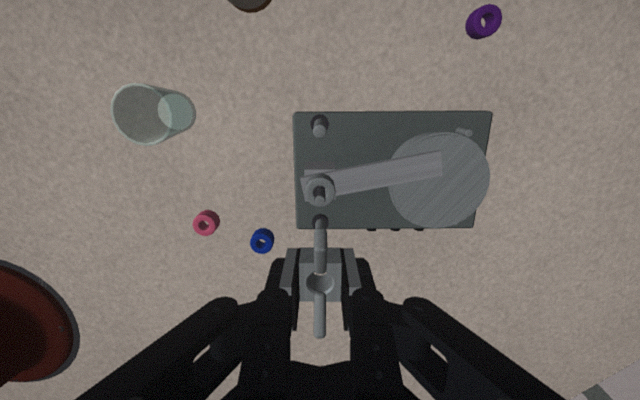

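The nut is held and clear, and the spacer and bracket stayed on the stud. I'll move it over small bay a.

Request:
step_arm:
  deltas:
    - [0.012, -0.011, 0, 0, 0, 0, 1]
    - [0.033, -0.03, 0, 0, 0, 0, 1]
    - [0.06, -0.055, 0, 0, 0, 0, 1]
    - [0.088, -0.08, 0, 0, 0, 0, 1]
    - [0.115, -0.105, 0, 0, 0, 0, 1]
    - [0.142, -0.13, 0, 0, 0, 0, 1]
    - [0.17, -0.155, 0, 0, 0, 0, 1]
    - [0.197, -0.18, 0, 0, 0, 0, 1]
    - [0.224, -0.205, 0, 0, 0, 0, 1]
    - [0.246, -0.225, 0, 0, 0, 0, 1]
    - [0.259, -0.236, 0, 0, 0, 0, 1]
    - [0.263, -0.24, 0, 0, 0, 0, 1]
    - [0.263, -0.24, 0.03, 0, 0, 0, 1]
    - [0.263, -0.24, 0.06, 0, 0, 0, 1]
    - [0.263, -0.24, 0.09, 0, 0, 0, 1]
    - [0.263, -0.24, 0.11, 0, 0, 0, 1]
    - [0.263, -0.24, 0.12, 0, 0, 0, 1]
    - [0.263, -0.24, 0.12, 0, 0, 0, 1]

```text
time: 7.3
tool_pos: [0.5231, 0.1849, 0.1141]
tool_rot: [-0.0, 0.924, 0.383, -0.002]
contact_force: [0.6, 0.3, -0.7]
gripper_width: 0.243
```

```bash
python3 look.py w5
```

```text
t 7.3 pos [0.5231 0.1849 0.1141] F [ 0.556   0.339  -0.7154] w 0.24310074962919118 yaw 0.7863683544078449
[[ 0.7064  0.7078 -0.0042]
 [ 0.7078 -0.7064 -0.0009]
 [-0.0036 -0.0023 -1.    ]]
```

View pics/w5.png

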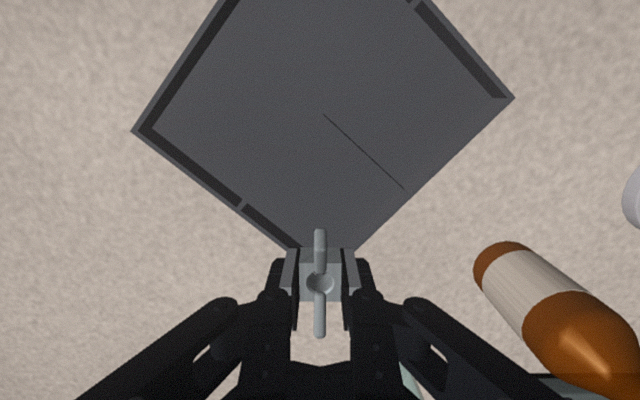

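```bash
python3 - <<'E'
from look import *
c=load("w5")
for p in [(133,131),(515,97),(322,113),(404,188),(241,206),(290,247),(412,1),(356,250)]: print(p,onz(c,p,.024),onz(c,p,.004))
E
```

```text
(133, 131) [0.47   0.3231 0.024 ] [0.4599 0.3301 0.004 ]
(515, 97) [0.6786 0.1479 0.024 ] [0.6871 0.1393 0.004 ]
(322, 113) [0.5758 0.2353 0.024 ] [0.5751 0.2345 0.004 ]
(404, 188) [0.5814 0.1513 0.024 ] [0.5811 0.143  0.004 ]
(241, 206) [0.4811 0.2304 0.024 ] [0.4719 0.2291 0.004 ]
(290, 247) [0.4821 0.1784 0.024 ] [0.473  0.1725 0.004 ]
(412, 1) [0.6645 0.2435 0.024 ] [0.6717 0.2434 0.004 ]
(356, 250) [0.5188 0.138  0.024 ] [0.513  0.1285 0.004 ]
```

Request:
step_arm:
  deltas:
    - [0.002, 0.002, 0.02, 0, 0, 0, 1]
    - [0.002, 0.002, 0.04, 0, 0, 0, 1]
    - [0.002, 0.002, 0.06, 0, 0, 0, 1]
    - [0.002, 0.002, 0.075, 0, 0, 0, 1]
    - [0.002, 0.002, 0.085, 0, 0, 0, 1]
    - [0.002, 0.002, 0.093, 0, 0, 0, 1]
    - [0.002, 0.002, 0.096, 0, 0, 0, 1]
    - [0.002, 0.002, 0.097, 0, 0, 0, 1]
    - [0.002, 0.002, 0.097, 0, 0, 0, 1]
    - [0.002, 0.002, 0.097, 0, 0, 0, 1]

```text
time: 8.35
tool_pos: [0.528, 0.1856, 0.02]
tool_rot: [0.0, 0.924, 0.383, 0.001]
contact_force: [0.6, 0.3, -0.4]
gripper_width: 0.236
```

Request:
step_arm:
  deltas:
    - [0, 0, 0.002, 0, 0, 0, 1]
    - [0, 0, 0.004, 0, 0, 0, 1]
    - [0, 0, 0.005, 0, 0, 0, 1]
    - [0, 0, 0.006, 0, 0, 0, 1]
    - [0, 0, 0.0065, 0, 0, 0, 1]
    - [0, 0, 0.0065, 0, 0, 0, 1]

```text
time: 8.95
tool_pos: [0.5274, 0.1855, 0.0128]
tool_rot: [-0.0, 0.924, 0.383, -0.0]
contact_force: [0.4, -0.3, -0.3]
gripper_width: 0.241
```

Request:
step_arm:
  deltas:
    - [0, 0, 0.0005, 0, 0, 0, 1]
    - [0, 0, 0.001, 0, 0, 0, 1]
    - [0, 0, 0.001, 0, 0, 0, 1]

```text
time: 9.25
tool_pos: [0.5275, 0.1855, 0.0127]
tool_rot: [-0.0, 0.924, 0.383, -0.0]
contact_force: [-3.9, -1.2, 6.1]
gripper_width: 0.238
```

```bash
python3 look.py w6
```

```text
t 9.25 pos [0.5275 0.1855 0.0127] F [-3.9262 -1.2214  6.1318] w 0.23782892060990277 yaw 0.7869045873820358
[[ 0.706   0.7082 -0.0004]
 [ 0.7082 -0.706  -0.0002]
 [-0.0004 -0.0002 -1.    ]]
```

View pics/w6.png

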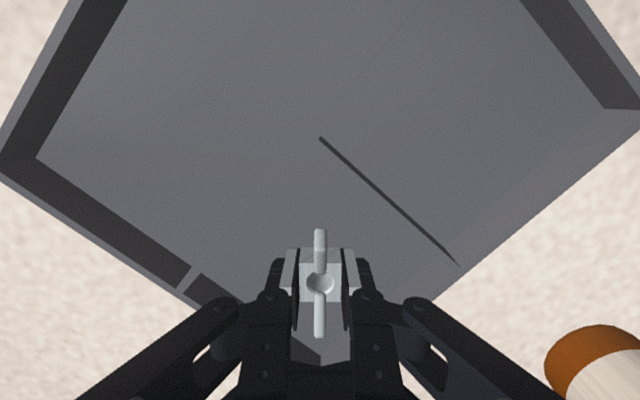

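Touchdown came at the expected height, with 6 N. The nut is inside bay a, so I'll release and retreat.

Request:
step_arm:
  deltas:
    - [0, 0, 0, 0, 0, 0, 0.6]
    - [0, 0, 0, 0, 0, 0, 0.4]
    - [0, 0, 0, 0, 0, 0, 0.25]
    - [0, 0, 0, 0, 0, 0, 0.1]
    - [0, 0, 0, 0, 0, 0, 0.1]
    - [0, 0, 0, 0, 0, 0, 0.1]
    - [0, 0, -0.01, 0, 0, 0, 0.1]
    - [0, 0, -0.03, 0, 0, 0, 0.1]
    - [0, 0, -0.06, 0, 0, 0, 0.1]
    - [0, 0, -0.1, 0, 0, 0, 0.1]
    - [0, 0, -0.14, 0, 0, 0, 0]
    - [0, 0, -0.18, 0, 0, 0, 0]
    - [0, 0, -0.22, 0, 0, 0, 0]
    - [0, 0, -0.225, 0, 0, 0, 0]

```text
time: 10.7
tool_pos: [0.5304, 0.1862, 0.245]
tool_rot: [0.001, 0.924, 0.383, 0.006]
contact_force: [1.3, -0.4, 0.7]
gripper_width: 0.505
```

```bash
python3 look.py w7
```

```text
t 10.7 pos [0.5304 0.1862 0.245 ] F [ 1.2557 -0.4355  0.6832] w 0.5047097862108099 yaw 0.7869324465536891
[[ 0.706   0.7081  0.0123]
 [ 0.7082 -0.7061  0.0026]
 [ 0.0105  0.0069 -0.9999]]
```

View pics/w7.png

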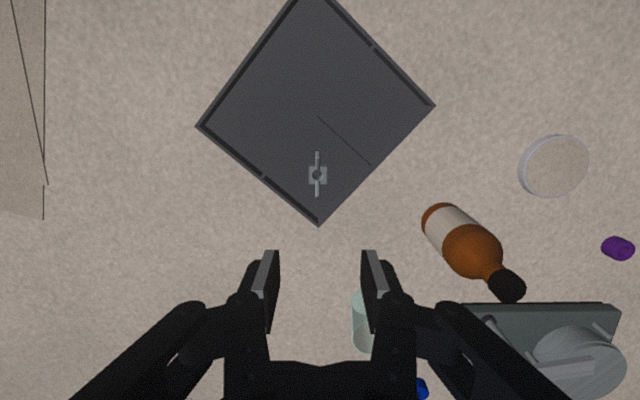

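The nut stands upright in bay a at (317,175). Back to the stud for the spacer.

Request:
step_arm:
  deltas:
    - [-0.03, 0.027, 0, 0, 0, 0, 0]
    - [-0.063, 0.057, 0, 0, 0, 0, 0]
    - [-0.096, 0.087, 0, 0, 0, 0, 0]
    - [-0.13, 0.117, 0, 0, 0, 0, 0]
    - [-0.163, 0.147, 0, 0, 0, 0, 0]
    - [-0.196, 0.177, 0, 0, 0, 0, 0]
    - [-0.226, 0.204, 0, 0, 0, 0, 0]
    - [-0.25, 0.225, 0, 0, 0, 0, 0]
    - [-0.262, 0.235, 0, 0, 0, 0, 0]
    - [-0.265, 0.2383, 0, 0, 0, 0, 0]
    - [-0.265, 0.2383, 0.02, 0, 0, 0, 0]
    - [-0.265, 0.2383, 0.04, 0, 0, 0, 0]
    - [-0.265, 0.2383, 0.05, 0, 0, 0, 0]
    - [-0.265, 0.2383, 0.05, 0, 0, 0, 0]
    - [-0.265, 0.2383, 0.05, 0, 0, 0, 0]
    - [-0.265, 0.2383, 0.05, 0, 0, 0, 0]

```text
time: 12.35
tool_pos: [0.5098, -0.1703, 0.1881]
tool_rot: [0.001, 0.923, 0.384, 0.001]
contact_force: [-1.2, 1.1, 0.6]
gripper_width: 0.495
```

```bash
python3 look.py w8;python3 - <<'E'
import cv2
w=cv2.imread("pics/w8.png")
cv2.imwrite("pics/w8c.png",cv2.convertScaleAbs(cv2.resize(w[120:320,240:500],None,fx=3,fy=3,interpolation=cv2.INTER_CUBIC),alpha=1.6))
E
```

```text
t 12.35 pos [ 0.5098 -0.1703  0.1881] F [-1.2248  1.0577  0.5573] w 0.49549479471246155 yaw 0.7873986139425364
[[ 0.7057  0.7085  0.0019]
 [ 0.7085 -0.7057 -0.0008]
 [ 0.0008  0.0019 -1.    ]]
```

View pics/w8c.png

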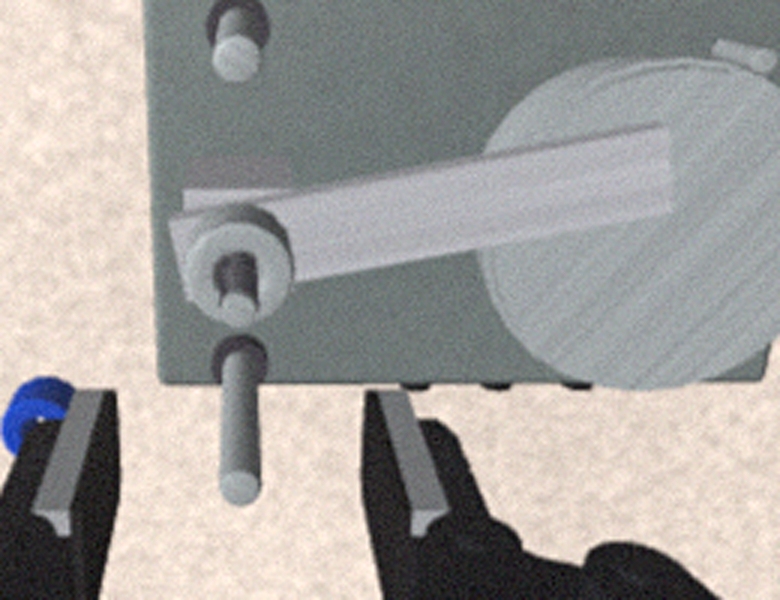

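```bash
python3 - <<'E'
from look import *
c=load("w8"); e=lambda x,y:(x/3+240-.33,y/3+120-.33)
R=np.array([[ 0.7057,0.7085],[0.7085,-0.7057]]); t=np.array([.5098,-.1703])
for n,p,z in [("spacer",(239.5,270),.098),("spL",(186,270),.098),("spR",(293,270),.098),("stud",(237.5,306),.122)]:
    X=onz(c,e(*p),z); print(n,X,"tool off",R.T@(X[:2]-t))
for p in [(300,192),(300,278),(480,157),(480,246),(660,128),(660,212)]: print(p,onz(c,e(*p),.078))
E
```

```text
spacer [ 0.5099 -0.1707  0.098 ] tool off [-0.0001  0.0004]
spL [ 0.5    -0.1607  0.098 ] tool off [-0.0001 -0.0137]
spR [ 0.5199 -0.1806  0.098 ] tool off [-0.0001  0.0144]
stud [ 0.5095 -0.1704  0.122 ] tool off [-0.0003 -0.0001]
(300, 192) [ 0.5329 -0.1715  0.078 ]
(300, 278) [ 0.5152 -0.19    0.078 ]
(480, 157) [ 0.5749 -0.1992  0.078 ]
(480, 246) [ 0.5582 -0.2191  0.078 ]
(660, 128) [ 0.6148 -0.2276  0.078 ]
(660, 212) [ 0.6005 -0.247   0.078 ]
```

The spacer is centred to within 0.5 mm. I'll descend and grip.

Request:
step_arm:
  deltas:
    - [0, 0, 0.03, 0, 0, 0, 0]
    - [0, 0, 0.055, 0, 0, 0, 0]
    - [0, 0, 0.075, 0, 0, 0, 0]
    - [0, 0, 0.09, 0, 0, 0, 0]
    - [0, 0, 0.098, 0, 0, 0, 0]
    - [0, 0, 0.1005, 0, 0, 0, 0]
    - [0, 0, 0.1005, 0, 0, 0, 0]
    - [0, 0, 0.1005, 0, 0, 0, 0]
    - [0, 0, 0.1005, 0, 0, 0, 0.1]

```text
time: 13.3
tool_pos: [0.5098, -0.1707, 0.0875]
tool_rot: [0.001, 0.924, 0.383, 0.001]
contact_force: [-0.2, 0.1, 0.9]
gripper_width: 0.449
```

```bash
python3 look.py w9
```

```text
t 13.3 pos [ 0.5098 -0.1707  0.0875] F [-0.2377  0.0885  0.8587] w 0.4485983968427447 yaw 0.7868250007270307
[[ 0.7061  0.7081  0.0018]
 [ 0.7081 -0.7061 -0.0009]
 [ 0.0007  0.0019 -1.    ]]
```

View pics/w9.png

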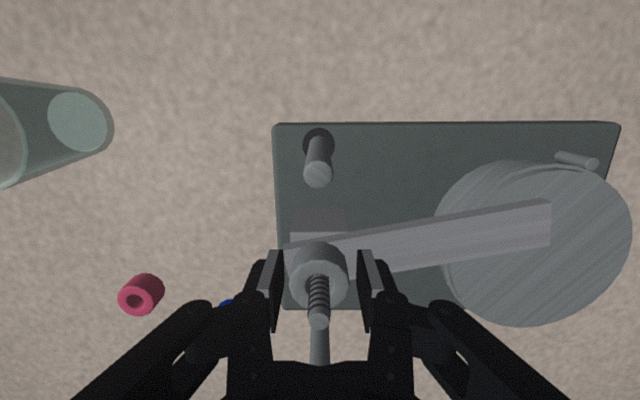

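Request:
step_arm:
  deltas:
    - [0, -0.0004, 0.001, 0, 0, 0, 0.15]
    - [0, -0.0004, 0.001, 0, 0, 0, 0.2]
    - [0, -0.0004, 0.001, 0, 0, 0, 0.25]
    - [0, -0.0004, 0.001, 0, 0, 0, 0.3]
    - [0, -0.0004, 0.001, 0, 0, 0, 0.4]
    - [0, -0.0004, 0.001, 0, 0, 0, 0.6]
    - [0, -0.0004, 0.001, 0, 0, 0, 0.8]
    - [0, -0.0004, 0.001, 0, 0, 0, 1]
    - [0, -0.0004, 0.001, 0, 0, 0, 1]
    - [0, -0.0004, 0.001, 0, 0, 0, 1]

```text
time: 14.35
tool_pos: [0.5092, -0.1703, 0.0859]
tool_rot: [0.0, 0.924, 0.383, 0.0]
contact_force: [0.1, -0.3, 4.6]
gripper_width: 0.33
```

Request:
step_arm:
  deltas:
    - [0, 0, -0.005, 0, 0, 0, 1]
    - [0, 0, -0.012, 0, 0, 0, 1]
    - [0, 0, -0.021, 0, 0, 0, 1]
    - [0, 0, -0.032, 0, 0, 0, 1]
    - [0, 0, -0.045, 0, 0, 0, 1]
    - [0, 0, -0.06, 0, 0, 0, 1]
    - [0, 0, -0.08, 0, 0, 0, 1]
    - [0, 0, -0.1, 0, 0, 0, 1]
    - [0, 0, -0.12, 0, 0, 0, 1]
    - [0, 0, -0.14, 0, 0, 0, 1]
    - [0, 0, -0.15, 0, 0, 0, 1]
    - [0, 0, -0.153, 0, 0, 0, 1]
    - [0, 0, -0.153, 0, 0, 0, 1]

```text
time: 15.65
tool_pos: [0.5088, -0.1701, 0.2386]
tool_rot: [0.0, 0.924, 0.383, 0.0]
contact_force: [-0.1, -0.6, -0.3]
gripper_width: 0.324
```

```bash
python3 look.py w10
```

```text
t 15.65 pos [ 0.5088 -0.1701  0.2386] F [-0.0645 -0.6358 -0.2516] w 0.3242326222613477 yaw 0.786785642344261
[[ 0.7061  0.7081  0.0004]
 [ 0.7081 -0.7061 -0.0002]
 [ 0.0001  0.0004 -1.    ]]
```

View pics/w10.png

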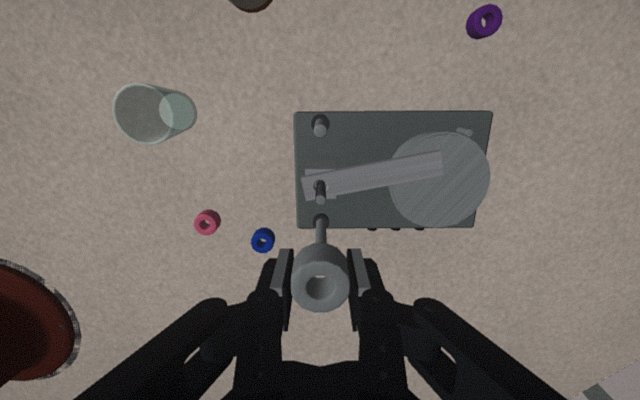

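The spacer is held and the bracket is undisturbed. I'll go to bay b.

Request:
step_arm:
  deltas:
    - [0.015, -0.008, 0, 0, 0, 0, 1]
    - [0.042, -0.022, 0, 0, 0, 0, 1]
    - [0.077, -0.04, 0, 0, 0, 0, 1]
    - [0.113, -0.058, 0, 0, 0, 0, 1]
    - [0.148, -0.076, 0, 0, 0, 0, 1]
    - [0.183, -0.094, 0, 0, 0, 0, 1]
    - [0.219, -0.112, 0, 0, 0, 0, 1]
    - [0.254, -0.13, 0, 0, 0, 0, 1]
    - [0.288, -0.148, 0, 0, 0, 0, 1]
    - [0.316, -0.162, 0, 0, 0, 0, 1]
    - [0.333, -0.171, 0, 0, 0, 0, 1]
    - [0.338, -0.1735, 0, 0, 0, 0, 1]
    - [0.338, -0.1735, 0.03, 0, 0, 0, 1]
    - [0.338, -0.1735, 0.06, 0, 0, 0, 1]
    - [0.338, -0.1735, 0.09, 0, 0, 0, 1]
    - [0.338, -0.1735, 0.11, 0, 0, 0, 1]
    - [0.338, -0.1735, 0.12, 0, 0, 0, 1]
    - [0.338, -0.1735, 0.12, 0, 0, 0, 1]
    - [0.338, -0.1735, 0.12, 0, 0, 0, 1]

```text
time: 17.6
tool_pos: [0.6252, 0.1912, 0.1194]
tool_rot: [0.0, 0.924, 0.383, 0.001]
contact_force: [-0.4, -0.0, 0.2]
gripper_width: 0.326
```

```bash
python3 look.py w11
```

```text
t 17.6 pos [0.6252 0.1912 0.1194] F [-0.3587 -0.0252  0.2499] w 0.32566191272305905 yaw 0.7860889745217904
[[ 0.7066  0.7076  0.0013]
 [ 0.7076 -0.7066  0.0001]
 [ 0.001   0.0009 -1.    ]]
```

View pics/w11.png

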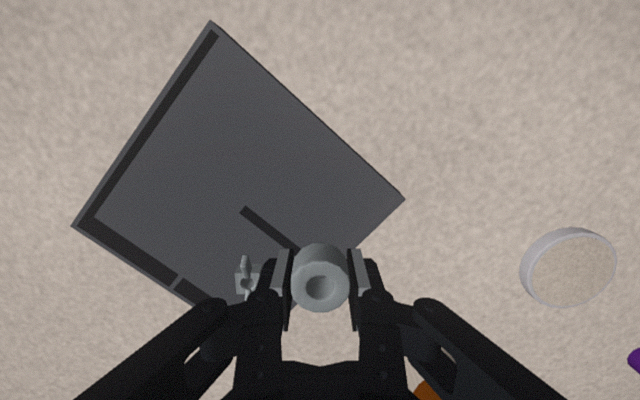

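Request:
step_arm:
  deltas:
    - [0, 0, 0.02, 0, 0, 0, 1]
    - [0, 0, 0.04, 0, 0, 0, 1]
    - [0, 0, 0.06, 0, 0, 0, 1]
    - [0, 0, 0.08, 0, 0, 0, 1]
    - [0, 0, 0.092, 0, 0, 0, 1]
    - [0, 0, 0.099, 0, 0, 0, 1]
    - [0, 0, 0.102, 0, 0, 0, 1]
    - [0, 0, 0.103, 0, 0, 0, 1]
    - [0, 0, 0.104, 0, 0, 0, 1]
    - [0, 0, 0.104, 0, 0, 0, 1]
    - [0, 0, 0.104, 0, 0, 0, 1]

```text
time: 18.75
tool_pos: [0.625, 0.1918, 0.0149]
tool_rot: [0.0, 0.924, 0.383, 0.0]
contact_force: [0.1, -0.2, -0.2]
gripper_width: 0.33
```

Request:
step_arm:
  deltas:
    - [0, 0, 0.001, 0, 0, 0, 1]
    - [0, 0, 0.002, 0, 0, 0, 1]
    - [0, 0, 0.0025, 0, 0, 0, 1]
    - [0, 0, 0.003, 0, 0, 0, 1]
    - [0, 0, 0.0035, 0, 0, 0, 1]
    - [0, 0, 0.0035, 0, 0, 0, 1]

```text
time: 19.35
tool_pos: [0.6246, 0.1917, 0.0119]
tool_rot: [-0.0, 0.924, 0.383, -0.0]
contact_force: [-4.4, -1.6, 6.8]
gripper_width: 0.328
```

The spacer touched down gently with 7 N at the expected height. Release and lift.

Request:
step_arm:
  deltas:
    - [0, 0, 0, 0, 0, 0, 0.35]
    - [0, 0, 0, 0, 0, 0, 0.2]
    - [0, 0, 0, 0, 0, 0, 0.05]
    - [0, 0, 0, 0, 0, 0, 0]
    - [0, 0, 0, 0, 0, 0, 0]
    - [0, 0, 0, 0, 0, 0, 0]
    - [0, 0, -0.01, 0, 0, 0, 0]
    - [0, 0, -0.03, 0, 0, 0, 0]
    - [0, 0, -0.06, 0, 0, 0, 0]
    - [0, 0, -0.1, 0, 0, 0, 0]
    - [0, 0, -0.14, 0, 0, 0, 0]
    - [0, 0, -0.18, 0, 0, 0, 0]
    - [0, 0, -0.21, 0, 0, 0, 0]
    - [0, 0, -0.228, 0, 0, 0, 0]
    - [0, 0, -0.228, 0, 0, 0, 0]
    - [0, 0, -0.228, 0, 0, 0, 0]

```text
time: 20.95
tool_pos: [0.6241, 0.1917, 0.2377]
tool_rot: [-0.0, 0.924, 0.383, -0.001]
contact_force: [-0.4, -0.0, -0.2]
gripper_width: 0.501
```

```bash
python3 look.py w12
```

```text
t 20.95 pos [0.6241 0.1917 0.2377] F [-0.3763 -0.0127 -0.2405] w 0.5012587364911811 yaw 0.786818035130919
[[ 0.7061  0.7081 -0.0014]
 [ 0.7081 -0.7061 -0.0003]
 [-0.0012 -0.0008 -1.    ]]
```

View pics/w12.png

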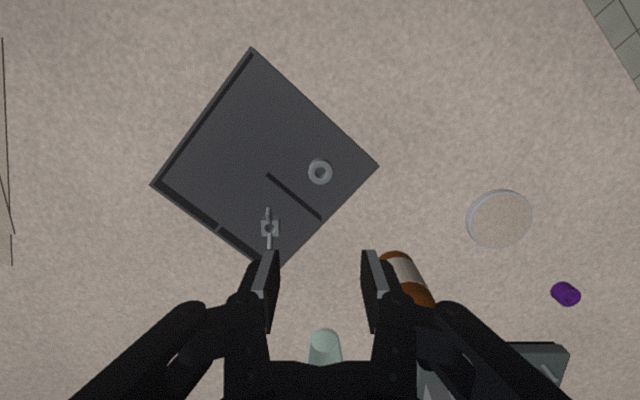

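The nut is at (269,228) and the spacer at (320,171), each in its own small bay and released. Next is the bracket: move to its middle and turn the jaws across it.

Request:
step_arm:
  deltas:
    - [-0.017, 0.012, 0, 0, 0, 0.07, 0]
    - [-0.046, 0.032, 0, 0, 0, 0.19, 0]
    - [-0.078, 0.054, 0, 0, 0, 0.32, 0]
    - [-0.11, 0.076, 0, 0, 0, 0.45, 0]
    - [-0.142, 0.098, 0, 0, 0, 0.58, 0]
    - [-0.174, 0.12, 0, 0, 0, 0.71, 0]
    - [-0.206, 0.142, 0, 0, 0, 0.84, 0]
    - [-0.238, 0.164, 0, 0, 0, 0.97, 0]
    - [-0.27, 0.186, 0, 0, 0, 1.1, 0]
    - [-0.299, 0.206, 0, 0, 0, 1.23, 0]
    - [-0.319, 0.219, 0, 0, 0, 1.33, 0]
    - [-0.328, 0.225, 0, 0, 0, 1.382, 0]
    - [-0.328, 0.225, 0.02, 0, 0, 1.382, 0]
    - [-0.328, 0.225, 0.045, 0, 0, 1.382, 0]
    - [-0.328, 0.225, 0.06, 0, 0, 1.382, 0]
    - [-0.328, 0.225, 0.065, 0, 0, 1.382, 0]
    - [-0.328, 0.225, 0.065, 0, 0, 1.382, 0]
    - [-0.328, 0.225, 0.065, 0, 0, 1.382, 0]
    - [-0.328, 0.225, 0.065, 0, 0, 1.382, 0]

```text
time: 22.9
tool_pos: [0.5531, -0.1996, 0.1753]
tool_rot: [0.0, 0.956, -0.293, 0.001]
contact_force: [-0.3, -0.2, 0.9]
gripper_width: 0.5
```

```bash
python3 look.py w13
```

```text
t 22.9 pos [ 0.5531 -0.1996  0.1753] F [-0.3385 -0.1647  0.9113] w 0.5003157379830042 yaw -0.59502725180639
[[ 0.8281 -0.5605  0.0021]
 [-0.5605 -0.8281 -0.001 ]
 [ 0.0024 -0.0003 -1.    ]]
```

View pics/w13.png

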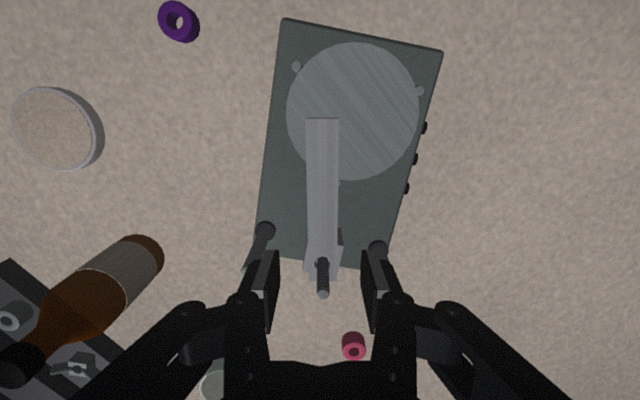

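```bash
python3 - <<'E'
import cv2
w=cv2.imread("pics/w13.png")
cv2.imwrite("pics/w13c.png",cv2.convertScaleAbs(cv2.resize(w[105:305,260:400],None,fx=3,fy=3,interpolation=cv2.INTER_CUBIC),alpha=1.7))
E
```

```text
(no output)
```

View pics/w13c.png

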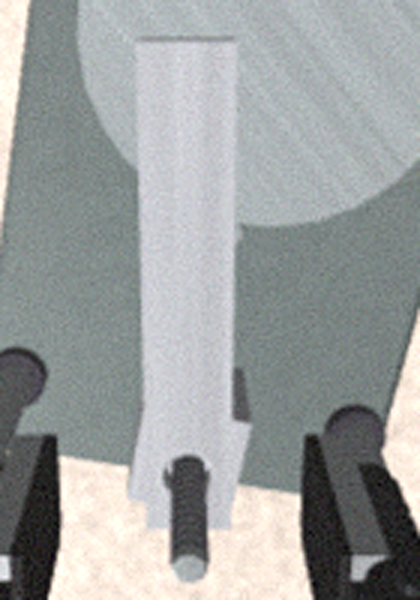

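```bash
python3 - <<'E'
from look import *
c=load("w13"); e=lambda x,y:(x/3+260-.33,y/3+105-.33)
R=np.array([[.8281,-.5605],[-.5605,-.8281]]); t=np.array([.5531,-.1996])
for p,z in [((135,42),.078),((238,42),.078),((139,220),.078),((236,220),.078),((143,380),.078),((233,380),.078),((148,526),.078),((229,526),.078),((190,568),.122)]:
    X=onz(c,e(*p),z); print(p,X[:2],"tool",R.T@(X[:2]-t))
E
```

```text
(135, 42) [ 0.6168 -0.2289] tool [ 0.0692 -0.0114]
(238, 42) [ 0.6026 -0.2499] tool [0.0692 0.0139]
(139, 220) [ 0.5792 -0.2039] tool [ 0.024  -0.0111]
(236, 220) [ 0.565  -0.2249] tool [0.024  0.0143]
(143, 380) [ 0.5409 -0.1785] tool [-0.0219 -0.0107]
(233, 380) [ 0.5269 -0.1993] tool [-0.0219  0.0144]
(148, 526) [ 0.5013 -0.1527] tool [-0.0691 -0.0098]
(229, 526) [ 0.4879 -0.1726] tool [-0.0691  0.0141]
(190, 568) [ 0.509  -0.1723] tool [-0.0518  0.0021]
```

The bar reads 25 mm wide and 138 mm long, centred under the TCP along its length and 1.6 mm off across it. I'll correct and descend.

Request:
step_arm:
  deltas:
    - [0, 0.0016, 0.02, 0, 0, 0, 0]
    - [0, 0.0016, 0.045, 0, 0, 0, 0]
    - [0, 0.0016, 0.065, 0, 0, 0, 0]
    - [0, 0.0016, 0.08, 0, 0, 0, 0]
    - [0, 0.0016, 0.09, 0, 0, 0, 0]
    - [0, 0.0016, 0.096, 0, 0, 0, 0]
    - [0, 0.0016, 0.097, 0, 0, 0, 0]
    - [0, 0.0016, 0.097, 0, 0, 0, 0.1]
    - [0, 0.0016, 0.097, 0, 0, 0, 0.1]
    - [0, 0.0016, 0.097, 0, 0, 0, 0.1]

```text
time: 23.95
tool_pos: [0.5519, -0.201, 0.0777]
tool_rot: [0.0, 0.956, -0.293, 0.001]
contact_force: [-0.2, 0.0, -0.3]
gripper_width: 0.452
```

```bash
python3 look.py w14
```

```text
t 23.95 pos [ 0.5519 -0.201   0.0777] F [-0.1704  0.0478 -0.3128] w 0.45168056654714517 yaw -0.5951928049560855
[[ 0.828  -0.5607  0.0014]
 [-0.5607 -0.828  -0.0007]
 [ 0.0016 -0.0002 -1.    ]]
```

View pics/w14.png

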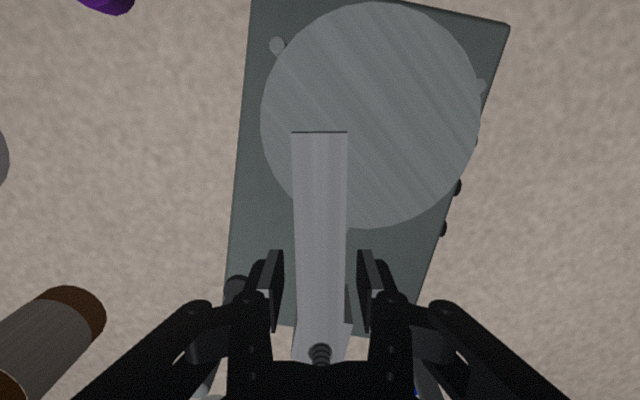

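Request:
step_arm:
  deltas:
    - [0, 0.0004, 0.0007, 0, 0, 0, 0.2]
    - [0, 0.0004, 0.0007, 0, 0, 0, 0.3]
    - [0, 0.0004, 0.0007, 0, 0, 0, 0.36]
    - [0, 0.0004, 0.0007, 0, 0, 0, 0.42]
    - [0, 0.0004, 0.0007, 0, 0, 0, 0.5]
    - [0, 0.0004, 0.0007, 0, 0, 0, 0.7]
    - [0, 0.0004, 0.0007, 0, 0, 0, 1]
    - [0, 0.0004, 0.0007, 0, 0, 0, 1]
    - [0, 0.0004, 0.0007, 0, 0, 0, 1]
    - [0, 0.0004, 0.0007, 0, 0, 0, 1]

```text
time: 25.0
tool_pos: [0.5514, -0.2011, 0.0764]
tool_rot: [0.0, 0.956, -0.293, 0.0]
contact_force: [-1.3, 1.1, 3.3]
gripper_width: 0.269
```

```bash
python3 look.py s15 side; python3 - <<'E'
import cv2
w=cv2.imread("pics/s15.png")
cv2.imwrite("pics/s15c.png",cv2.convertScaleAbs(cv2.resize(w[100:220,340:460],None,fx=5,fy=5,interpolation=cv2.INTER_CUBIC),alpha=1.6))
E
```

```text
t 25.0 pos [ 0.5514 -0.2011  0.0764] F [-1.3209  1.131   3.345 ] w 0.2691846230029816 yaw -0.5951817912245702
[[ 0.828  -0.5607  0.0003]
 [-0.5607 -0.828  -0.0002]
 [ 0.0004 -0.     -1.    ]]
```

View pics/s15c.png

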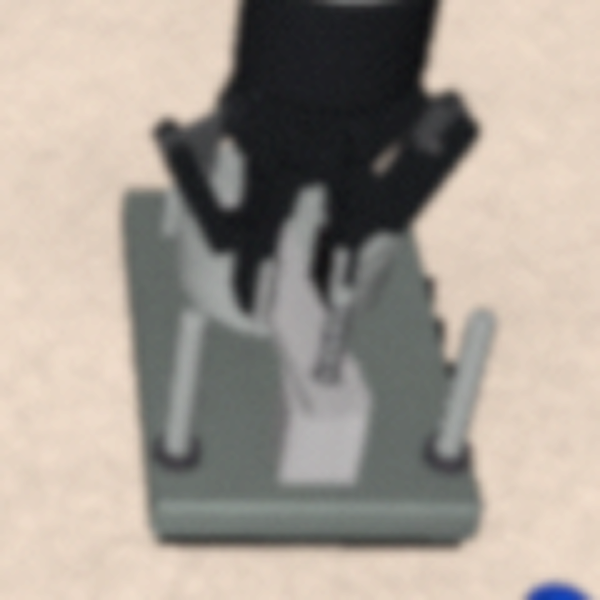

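The grip is good: opening 0.27 is consistent with 25 mm, and side forces are small. I'll lift a little and check.

Request:
step_arm:
  deltas:
    - [0, 0, -0.002, 0, 0, 0, 1]
    - [0, 0, -0.004, 0, 0, 0, 1]
    - [0, 0, -0.007, 0, 0, 0, 1]
    - [0, 0, -0.01, 0, 0, 0, 1]
    - [0, 0, -0.01, 0, 0, 0, 1]

```text
time: 25.55
tool_pos: [0.5515, -0.2012, 0.0867]
tool_rot: [0.0, 0.956, -0.293, 0.0]
contact_force: [-1.0, -0.4, -0.8]
gripper_width: 0.277
```

```bash
python3 look.py w16
```

```text
t 25.55 pos [ 0.5515 -0.2012  0.0867] F [-1.0441 -0.4293 -0.8423] w 0.27679610717971975 yaw -0.5951782161658765
[[ 0.828  -0.5607  0.0009]
 [-0.5607 -0.828  -0.0005]
 [ 0.001  -0.0001 -1.    ]]
```

View pics/w16.png

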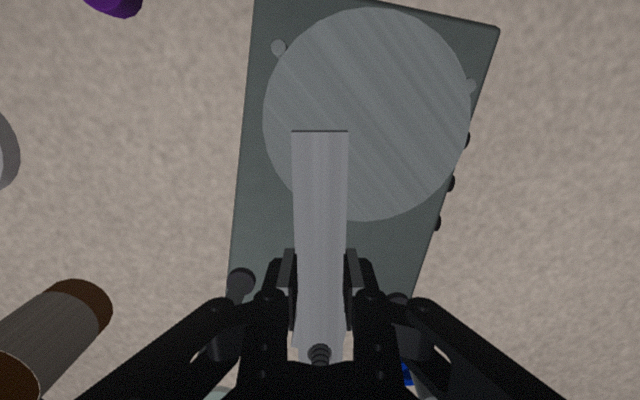

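Request:
step_arm:
  deltas:
    - [0, 0, -0.005, 0, 0, 0, 1]
    - [0, 0, -0.012, 0, 0, 0, 1]
    - [0, 0, -0.02, 0, 0, 0, 1]
    - [0, 0, -0.028, 0, 0, 0, 1]
    - [0, 0, -0.037, 0, 0, 0, 1]
    - [0, 0, -0.047, 0, 0, 0, 1]
    - [0, 0, -0.06, 0, 0, 0, 1]
    - [0, 0, -0.078, 0, 0, 0, 1]
    - [0, 0, -0.098, 0, 0, 0, 1]
    - [0, 0, -0.118, 0, 0, 0, 1]
    - [0, 0, -0.138, 0, 0, 0, 1]
    - [0, 0, -0.15, 0, 0, 0, 1]
    - [0, 0, -0.155, 0, 0, 0, 1]
    - [0, 0, -0.155, 0, 0, 0, 1]

```text
time: 27.0
tool_pos: [0.5514, -0.2012, 0.2419]
tool_rot: [0.0, 0.956, -0.293, 0.001]
contact_force: [-0.0, -0.0, -0.6]
gripper_width: 0.268
```

```bash
python3 look.py w17; python3 - <<'E'
from look import *
c=load("w12")
for p in [(252,47),(379,165),(150,184),(266,174),(322,219)]: print(p,onz(c,p,.024))
E
```

```text
t 27.0 pos [ 0.5514 -0.2012  0.2419] F [-0.0484 -0.0052 -0.6043] w 0.2680769165462952 yaw -0.595198007684189
[[ 0.828  -0.5607  0.0011]
 [-0.5607 -0.828  -0.0006]
 [ 0.0013 -0.0002 -1.    ]]
(252, 47) [0.6681 0.3344 0.024 ]
(379, 165) [0.6791 0.1488 0.024 ]
(150, 184) [0.4709 0.3238 0.024 ]
(266, 174) [0.5778 0.2345 0.024 ]
(322, 219) [0.5842 0.1474 0.024 ]
```

View pics/w17.png

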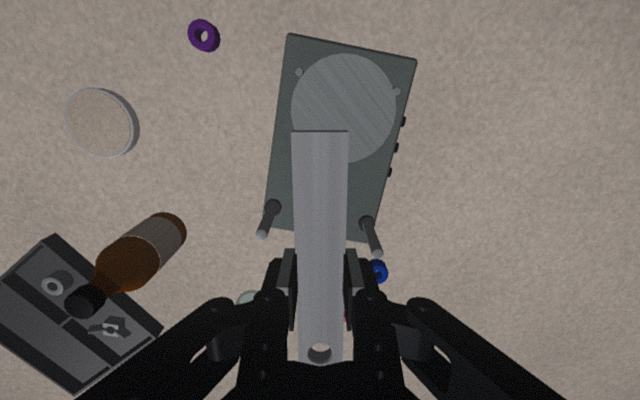

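The bracket is clear of the stud and held level, and the sieve is still in place. I'll carry it to the long bay and turn it along the tray's x.

Request:
step_arm:
  deltas:
    - [-0.008, -0.012, 0, 0, 0, -0.02, 1]
    - [-0.022, -0.035, 0, 0, 0, -0.057, 1]
    - [-0.041, -0.066, 0, 0, 0, -0.106, 1]
    - [-0.062, -0.1, 0, 0, 0, -0.16, 1]
    - [-0.083, -0.134, 0, 0, 0, -0.215, 1]
    - [-0.104, -0.168, 0, 0, 0, -0.27, 1]
    - [-0.125, -0.202, 0, 0, 0, -0.324, 1]
    - [-0.146, -0.236, 0, 0, 0, -0.379, 1]
    - [-0.167, -0.27, 0, 0, 0, -0.433, 1]
    - [-0.188, -0.303, 0, 0, 0, -0.487, 1]
    - [-0.208, -0.335, 0, 0, 0, -0.538, 1]
    - [-0.226, -0.364, 0, 0, 0, -0.585, 1]
    - [-0.241, -0.388, 0, 0, 0, -0.623, 1]
    - [-0.251, -0.403, 0, 0, 0, -0.648, 1]
    - [-0.255, -0.41, 0, 0, 0, -0.658, 1]
    - [-0.255, -0.41, 0, 0, 0, -0.658, 1]
    - [-0.255, -0.41, 0, 0, 0, -0.658, 1]

```text
time: 28.75
tool_pos: [0.5699, 0.2806, 0.2408]
tool_rot: [0.0, 1.0, 0.031, -0.0]
contact_force: [0.2, -1.1, -0.7]
gripper_width: 0.269
```

```bash
python3 look.py w18
```

```text
t 28.75 pos [0.5699 0.2806 0.2408] F [ 0.1839 -1.1111 -0.6739] w 0.26914473813147327 yaw 0.06189746859308212
[[ 0.9981  0.0619 -0.0005]
 [ 0.0619 -0.9981 -0.0007]
 [-0.0005  0.0007 -1.    ]]
```

View pics/w18.png

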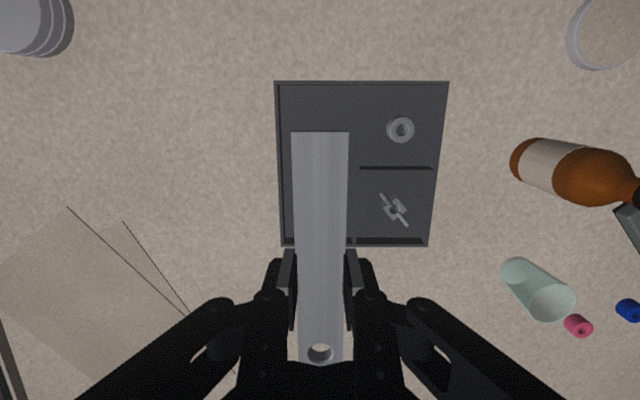

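```bash
python3 - <<'E'
from look import *
c=load("w18"); R=np.array([[.9981,.0619],[.0619,-.9981]]); t=np.array([.5699,.2806])
for p in [(275,82),(448,82),(428,247),(282,247),(360,168)]:
    X=onz(c,p,.024); print(p,X[:2],R.T@(X[:2]-t))
E
```

```text
(275, 82) [0.6656 0.3347] [ 0.0989 -0.0481]
(448, 82) [0.6772 0.1487] [0.0989 0.1383]
(428, 247) [0.4791 0.1348] [-0.0996  0.1399]
(282, 247) [0.4675 0.323 ] [-0.0996 -0.0486]
(360, 168) [0.5772 0.2334] [0.0044 0.0476]
```

The tray is aligned and centred on the jaws, with the outer wall 48.5 mm away as expected. I'll descend.

Request:
step_arm:
  deltas:
    - [0, 0, 0.015, 0, 0, 0, 1]
    - [0, 0, 0.04, 0, 0, 0, 1]
    - [0, 0, 0.065, 0, 0, 0, 1]
    - [0, 0, 0.09, 0, 0, 0, 1]
    - [0, 0, 0.115, 0, 0, 0, 1]
    - [0, 0, 0.14, 0, 0, 0, 1]
    - [0, 0, 0.165, 0, 0, 0, 1]
    - [0, 0, 0.185, 0, 0, 0, 1]
    - [0, 0, 0.2, 0, 0, 0, 1]
    - [0, 0, 0.212, 0, 0, 0, 1]
    - [0, 0, 0.22, 0, 0, 0, 1]
    - [0, 0, 0.224, 0, 0, 0, 1]
    - [0, 0, 0.225, 0, 0, 0, 1]
    - [0, 0, 0.225, 0, 0, 0, 1]
    - [0, 0, 0.225, 0, 0, 0, 1]

```text
time: 30.3
tool_pos: [0.5706, 0.2817, 0.0171]
tool_rot: [-0.0, 1.0, 0.031, 0.001]
contact_force: [-0.8, 0.4, -0.7]
gripper_width: 0.275
```

Request:
step_arm:
  deltas:
    - [0, 0, 0.0015, 0, 0, 0, 1]
    - [0, 0, 0.003, 0, 0, 0, 1]
    - [0, 0, 0.004, 0, 0, 0, 1]
    - [0, 0, 0.0045, 0, 0, 0, 1]
    - [0, 0, 0.005, 0, 0, 0, 1]
    - [0, 0, 0.005, 0, 0, 0, 1]

```text
time: 30.9
tool_pos: [0.57, 0.2815, 0.0122]
tool_rot: [0.0, 1.0, 0.031, -0.0]
contact_force: [-4.2, -1.4, 6.8]
gripper_width: 0.273
```

```bash
python3 look.py w19; python3 look.py s19 side; python3 - <<'E'
import cv2
w=cv2.imread("pics/s19.png")
cv2.imwrite("pics/s19c.png",cv2.convertScaleAbs(cv2.resize(w[200:380,130:330],None,fx=4,fy=3.3,interpolation=cv2.INTER_CUBIC),alpha=1.8))
E
```

```text
t 30.9 pos [0.57   0.2815 0.0122] F [-4.235  -1.3893  6.84  ] w 0.27336812188766885 yaw 0.06288460401251421
[[ 0.998   0.0628 -0.0005]
 [ 0.0628 -0.998  -0.0002]
 [-0.0005  0.0002 -1.    ]]
t 30.95 pos [0.57   0.2814 0.0122] F [-2.7296 -1.5918  7.0708] w 0.2710371051037576 yaw 0.06286805486523894
[[ 0.998   0.0628 -0.0004]
 [ 0.0628 -0.998  -0.0002]
 [-0.0005  0.0002 -1.    ]]
```

View pics/w19.png

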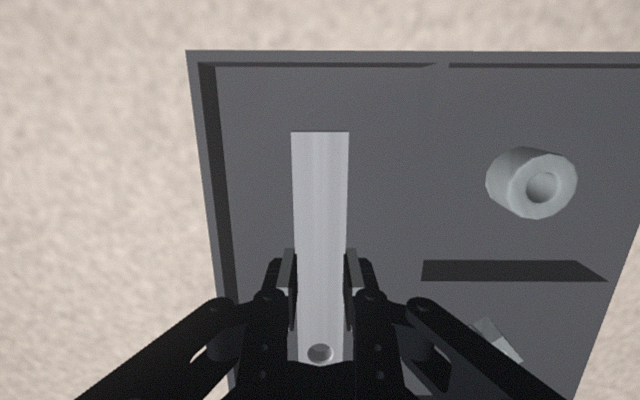

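View pics/s19c.png

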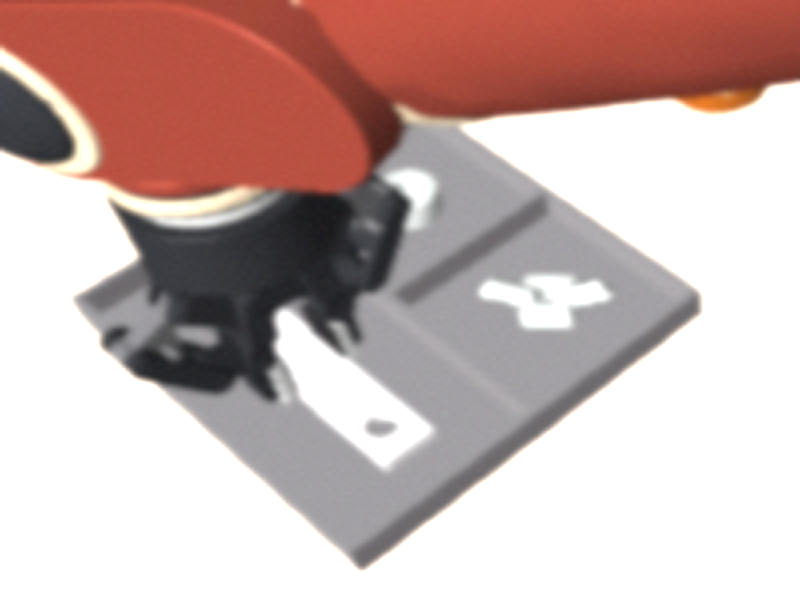

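Contact came 1.8 mm early. That matches the fingertips (8 mm ahead of the TCP) resting on the floor, with the bar less than 2 mm above it. The bar is level and inside the long bay, so I'll release slowly from here.

Request:
step_arm:
  deltas:
    - [0, 0, -0.0005, 0, 0, 0, 0.7]
    - [0, 0, -0.0005, 0, 0, 0, 0.5]
    - [0, 0, -0.0005, 0, 0, 0, 0.45]
    - [0, 0, -0.0005, 0, 0, 0, 0.42]
    - [0, 0, -0.0005, 0, 0, 0, 0.39]
    - [0, 0, -0.0005, 0, 0, 0, 0.36]
    - [0, 0, -0.0005, 0, 0, 0, 0.32]
    - [0, 0, -0.0005, 0, 0, 0, 0.25]
    - [0, 0, -0.0005, 0, 0, 0, 0.15]
    - [0, 0, -0.0005, 0, 0, 0, 0.1]
    - [0, 0, -0.0005, 0, 0, 0, 0.1]

```text
time: 32.1
tool_pos: [0.5696, 0.2812, 0.0111]
tool_rot: [0.0, 1.0, 0.031, -0.0]
contact_force: [-0.1, -0.2, -0.8]
gripper_width: 0.448
```

```bash
python3 look.py w20
```

```text
t 32.1 pos [0.5696 0.2812 0.0111] F [-0.115  -0.162  -0.8451] w 0.44761048264673065 yaw 0.0627848656387219
[[ 0.998   0.0627 -0.0008]
 [ 0.0627 -0.998  -0.0004]
 [-0.0008  0.0003 -1.    ]]
```

View pics/w20.png

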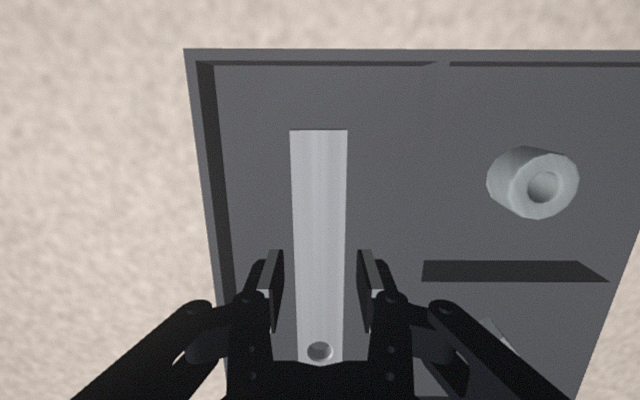

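The bar is released and lying flat in the long bay. I'll retreat straight up, then back clear of everything for the final check.

Request:
step_arm:
  deltas:
    - [0, 0, -0.005, 0, 0, 0, 0.1]
    - [0, 0, -0.015, 0, 0, 0, 0.1]
    - [0, 0, -0.03, 0, 0, 0, 0.1]
    - [0, 0, -0.06, 0, 0, 0, 0.1]
    - [0, 0, -0.1, 0, 0, 0, 0.1]
    - [0, 0, -0.14, 0, 0, 0, 0.1]
    - [0, 0, -0.18, 0, 0, 0, 0.1]
    - [0, 0, -0.22, 0, 0, 0, 0.1]
    - [-0.04, 0, -0.24, 0, 0, 0, 0.1]
    - [-0.08, 0, -0.24, 0, 0, 0, 0.1]
    - [-0.11, 0, -0.24, 0, 0, 0, 0.1]
    - [-0.12, 0, -0.24, 0, 0, 0, 0.1]
    - [-0.12, 0, -0.24, 0, 0, 0, 0.1]
    - [-0.12, 0, -0.24, 0, 0, 0, 0.1]

```text
time: 33.55
tool_pos: [0.4509, 0.2739, 0.2524]
tool_rot: [-0.0, 1.0, 0.031, 0.001]
contact_force: [0.5, -0.2, -1.2]
gripper_width: 0.449
```

```bash
python3 look.py w21; python3 look.py t21 top; python3 look.py s21 side; python3 - <<'E'
import cv2
w=cv2.imread("pics/t21.png"); a=cv2.imread("pics/top0.png")
f=lambda i:cv2.convertScaleAbs(cv2.resize(i[110:300,170:490],None,fx=2.4,fy=1.5*1.05,interpolation=cv2.INTER_CUBIC),alpha=1.8)
import numpy as np
cv2.imwrite("pics/t21c.png",np.vstack([f(a),f(w)])[:600])
E
```

```text
t 33.55 pos [0.4509 0.2739 0.2524] F [ 0.465  -0.1563 -1.2235] w 0.4487225699070067 yaw 0.0626722219517877
[[ 0.998   0.0626  0.0017]
 [ 0.0626 -0.998   0.0005]
 [ 0.0017 -0.0004 -1.    ]]
t 33.6 pos [0.4511 0.2739 0.2521] F [-0.2322 -0.3544 -0.4476] w 0.4503603807351851 yaw 0.06237477397143951
[[ 0.9981  0.0623  0.0009]
 [ 0.0623 -0.9981  0.0002]
 [ 0.0009 -0.0001 -1.    ]]
t 33.65 pos [0.4512 0.2738 0.2518] F [ 1.006  -0.6724 -0.7417] w 0.44961503695457977 yaw 0.062108320193214286
[[ 0.9981  0.0621  0.0004]
 [ 0.0621 -0.9981  0.    ]
 [ 0.0004  0.     -1.    ]]
```

View pics/t21c.png

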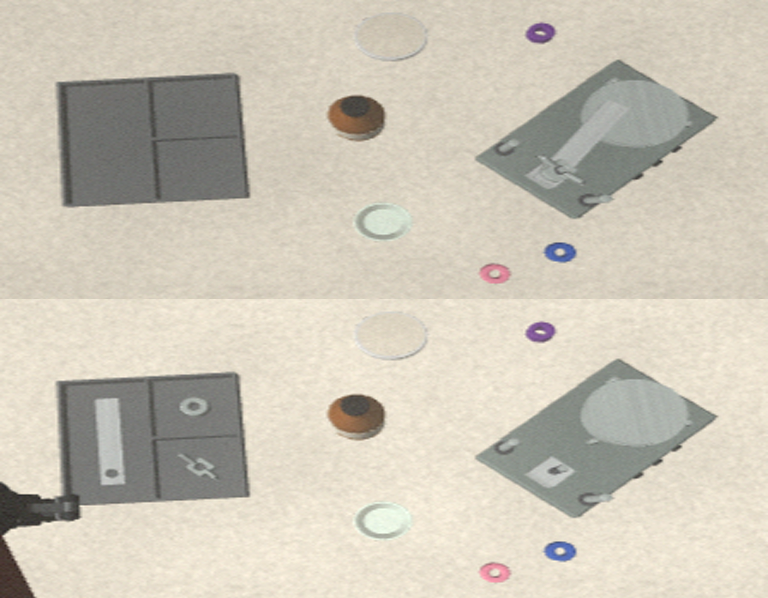

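View pics/w21.png

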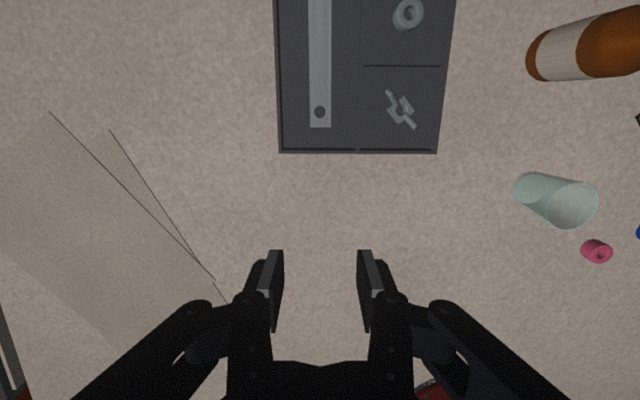

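View pics/s21.png

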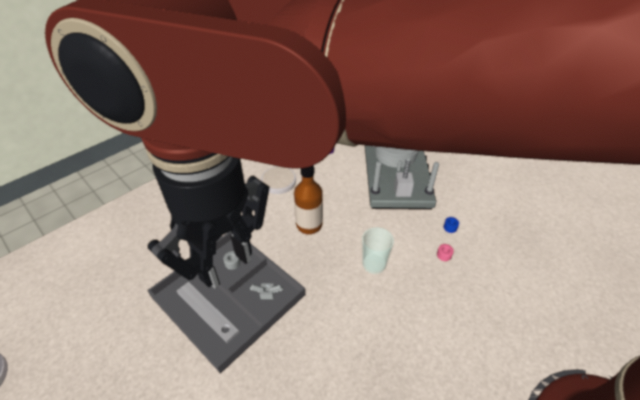

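In the before and after top views, the nut, spacer and bracket each lie in their own compartment. The sieve, bottle, beaker, dish and rings have not moved, and the gripper is clear. I'll hand in.

```bash
python3 - <<'E'
from plant import manip
print(manip.job_done()); print(manip.state()["time"])
E
```

```text
the job is handed in; nothing more can be done
None
the job is handed in; nothing more can be done
```

I stripped the hold-down in the order asked and handed the job in at about 34 s of the 72 s allowed. The wing nut went into small bay a, the spacer into small bay b, and the bracket lies flat along the long compartment.

- **Final check:** the last wrist, top and side pictures show all three parts released in their compartments. The sieve, bottle, beaker, dish and coloured rings look where they were at the start, and the gripper is clear of everything. The force readings after each move never went above about 8 N.
- **One disagreement:** when I lowered the bracket, contact came 1.8 mm sooner than I worked out. The fingertips most likely reached the tray floor before the bar did, so the bar probably settled the last 1 to 2 mm as the jaws slowly opened. It lies flat and centred. The nut and spacer touched down at the expected height, with 6 to 7 N.

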